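# Pack the modelling tools into the slide-cover chest

## Task

Pack up the potter's bench: slide the chest's cover fully open, pull every modelling tool out of the clay holder and lay it down in the chest's compartment, put the wooden ribs from the bench in with them, then slide the cover fully shut. Leave the mugs and the tin where they stand.

Things in the scene. Friction and masses are not known exactly. Their poses are not given: they have to be found in the camera images.
- chest: Wooden tool chest, fixed, 66 mm high. Origin on the bench under its compartment's centre; axes x along the compartment, y the way the cover opens, z up. It reaches 115 mm to either side in x, from -63 to 185 mm in y; from y = 63 mm on it is a closed deck level with the rim. Rails 8 mm wide stand 12 mm above the rim along both x ends.
- chest_in (a point): Centre of the floor of the chest's open compartment, 10 mm above the bench, axes as the chest's. The compartment is inside 215 mm along x, 110 mm along y and 56 mm deep; walls 8 mm thick.
- cover (a joint): Flat plywood cover, 213 x 124 x 8 mm, that slides in the chest's y over the compartment; its top is 74.5 mm above the bench. 0 = fully shut, 0.118 m = fully open, lying over the deck with the compartment free. Sliding friction about 2 N.
- cover_grip (a point): Wooden grip bar on the cover: 70 mm along the chest's x, 12 mm thick along its y, standing 25 mm above the cover (74.5 to 99.5 mm above the bench). This point is in the bar, 90 mm above the bench; with the cover shut it lies 30 mm to +y of the compartment's centre. Axes as the chest's.
- holder: Fired-clay tool holder, fixed, 246 mm (its x) by 56 mm (its y), 60 mm high; origin at the centre of its underside. Five square wells 21 mm wide and 50 mm deep (floors 10 mm above the bench) lie along its x at -88, -44, 0, 44 and 88 mm.
- tool_a: Modelling tool with a square wooden handle 14 x 14 x 122 mm and, at its top, a round wire loop; 145 mm long in all, about 40 g. Origin at the centre of the handle's plain end, z along the tool towards the working end. Starts standing in a well of the holder, working end up, 95 mm showing, its sides square with the holder's. May be absent.
- tool_b: Modelling tool with a square wooden handle 14 x 14 x 122 mm and, at its top, a flat steel blade 12 mm wide; 145 mm long in all, about 40 g. Origin at the centre of the handle's plain end, z along the tool towards the working end. Starts standing in a well of the holder, working end up, 95 mm showing, its sides square with the holder's. May be absent.
- tool_c: Modelling tool with a square wooden handle 14 x 14 x 122 mm and, at its top, a steel ball 12 mm across; 145 mm long in all, about 40 g. Origin at the centre of the handle's plain end, z along the tool towards the working end. Starts standing in a well of the holder, working end up, 95 mm showing, its sides square with the holder's. May be absent.
- tool_d: Modelling tool with a square wooden handle 14 x 14 x 122 mm and, at its top, a square wire loop; 145 mm long in all, about 40 g. Origin at the centre of the handle's plain end, z along the tool towards the working end. Starts standing in a well of the holder, working end up, 95 mm showing, its sides square with the holder's. May be absent.
- tool_e: Modelling tool with a square wooden handle 14 x 14 x 122 mm and, at its top, a wooden blade 10 mm wide; 145 mm long in all, about 40 g. Origin at the centre of the handle's plain end, z along the tool towards the working end. Starts standing in a well of the holder, working end up, 95 mm showing, its sides square with the holder's. May be absent.
- rib_a: Flat wooden throwing rib with round ends, 84 mm (its x) by 40 mm (its y), 12 mm thick, about 35 g, lying on the bench between chest and holder. Origin at the centre of its underside. May be absent.
- rib_b: Flat wooden throwing rib with round ends, 84 mm (its x) by 40 mm (its y), 12 mm thick, about 35 g, lying on the bench between chest and holder. Origin at the centre of its underside. May be absent.
- mug_big: Bystander: clay mug with a dark lower half, 84 mm across, 100 mm high, handle on its +y. Origin at the centre of its underside.
- mug_small: Bystander: clay mug with a dark lower half, 72 mm across, 70 mm high, handle on its +y. Origin at the centre of its underside.
- tin: Bystander: open tin pot 90 mm across, 95 mm high. Origin at the centre of its underside.
Not all that is in view belongs to the job. Leave any blue look-alike of the rib_b alone.

How it is judged:
By the outcome, as a careful person would: the job done as asked, in the order asked, and still so for the second after the job is handed in, with the robot touching nothing.
Of tool_a, tool_b, tool_c, tool_d, tool_e only 3 to 4 are there at a start; the rules pass over those that are not, and their reading is None.
Of rib_a, rib_b only 1 to 2 are there at a start; the rules pass over those that are not, and their reading is None.
At some moment in a run one of rib_a, rib_b may be knocked a few centimetres aside while the robot is not near it.
Once in a run the grip may slacken for a moment while it holds something.
It also fails if it takes over 210 s, if anything falls off the work surface, if the arm or the gripper's body presses on something with over 40 N, if the wrist force passes 120 N, or if a joint passes its speed limit or range.

## Robot

A 7-joint arm with a two-finger parallel gripper is mounted at the origin on the work surface. World frame = base frame: x ahead of the robot, y to its left, z up, the work surface at z = 0. Lengths are in mm, angles in rad, forces in N, time in s.
With the tool pointing down it reaches from about 350 to 900 mm from the base axis. Payload 8.1 kg.
Tool frame: the origin (TCP) lies between the finger pads; the fingertips stand 19 mm ahead of it and the grasp point (between the pads) is the TCP; z points along the fingers, y is the line along which they close (so a half turn about z gives the same grasp; the last joint's range is limited). The gripper opens to 92 mm and grips with 3 to 60 N. Pads are 19 mm wide; open, the fingers measure 130 mm over their backs; the gripper's body (75 mm by 190 mm) begins 47 mm behind the grasp point.
Start: joints at [1.116, 0.434, 0.025, 1.573, -0.012, 1.134, -0.075], TCP at [215.345, -586.744, 208.042] pointing down, gripper open.
Joint ranges: [-2.62, 2.62], [-0.44, 2.09], [-1.27, 1.32], [0.08, 2.57], [-1.32, 4.46], [0.12, 2], [-2.74, 2.74]. Speed limits (rad/s): [2.22, 2.22, 3.01, 3.01, 3.14, 3.14, 3.14].

## Interface

Orientations are given as a unit quaternion [w, x, y, z].
In Python, from workcell import robot gives the robot as it stands.
- The arm moves only by the tool servo_tool, never from a script. Its argument "increments" is text: rows parted by semicolons, each of 6 numbers parted by spaces: the shift along the tool's x, y, z in cm, then the turn, a rotation vector about the tool's x, y, z in degrees. A call has 1 to 10 rows; each row is the pose to reach, as a shift and turn from the pose commanded when the call began, along the tool's axes at that moment; what a row does not reach only later rows make up. A row lasts 1/8 s, in which the tool goes at most 62.5 mm and 10.7 degrees, less where a joint would pass 70% of its speed; a pose out of reach is approached as far as the arm can. A call with a gripper value outside its range is refused whole. "claw" is the closure, from 0 (fully open) to 1 (shut), set as the call begins (left out, the last holds). The fingers move at their own pace and stop on an object; "grip_force" is the grip in N (left out, the last holds). Time passes only in rows, so rows that repeat a pose let the fingers close. It gives the time, the measured TCP pose, the force, the opening and the grip force at its end, in the units of the state.
- robot.read_state(): the state, without advancing time (a new reading comes with each control period).
- robot.grab_frame(name): name is "scene" or "top" or "wrist"; returns (picture, depth): 400x640x3 uint8, red, green, blue; 400x640 float32, mm along the optical axis (not along the pixel's ray), 0 where there is no reading.
- robot.camera_params(name): a dict with "mtx" (3x3 intrinsics, pixels), "extrinsics" (4x4, takes a point from camera to world coordinates); the wrist camera has in their place "mount" (4x4, takes a point from camera to tool coordinates, whose origin is the TCP and whose axes are the flange's). Camera axes: x right, y up, looking along -z (the intrinsics and any distortion apply to the point x, -y, -z); pixel columns grow to the right and rows downward; lengths in mm; the calibration is good to about 2 mm. A picture is of the moment at which its call begins: read the wrist's pose just before it. camera_params takes no time and is no camera call.
- robot.hand_in(): hands the job in; it is judged then, once.
Trained networks look in the newest picture that a camera, given by its name, has taken for a name from the list of things; names that differ only in an ending like _2 or _b are one class to them, and where a whole thing is asked for, a point or a joint stands for the part that bears it (a point fixed in the world has none). Each returns a list of dicts, best first, with "score" (0 to 1); they miss things now and then, are a little off and sometimes report something else, mostly with a low value. They report only what shows in the picture. A call takes as long as a camera call. They do not tell look-alikes from the thing itself.
- robot.regions_of(camera, name): "pixels" (400x640 bool, what is visible of it) and "position" ([column, row] in pixels, amid what is visible of it).
The state is a dict: "time_s": time; "joint_pos": joint angles; "dq": joint speeds; "joint_torque": joint torques, N m; "tool_pos": TCP position; "eef_rot": TCP orientation; "contact_force": force on the tool from outside, world axes, zero at the start; "wrist_torque": the same for the moment, N m; "gripper_width": finger opening in mm; "finger_force": force on a finger pad.
Only numpy, scipy, OpenCV 4.12 (cv2) and the standard library are available. Lean on these libraries where they do the work, as an engineer would, in place of code of your own. Each camera call takes 0.05 s, during which the arm holds its last target. There are 200 camera calls.

## Working session

There is one attempt and no reset: what is moved stays moved. The work goes in short steps, Python scripts to look and compute and a tool call to move; the robot and the scene stay as the last step left them, time stands still between calls to the robot, and variables do not carry over. Pictures are saved under pics/ and viewed, at most 14 in all, crops included, and the job is handed in when it is done.

Besides the shell and the picture viewer there is one more tool, called after "Emit:" as name(argument=value, ...) on one line, values as JSON. servo_tool: Moves the arm, as the interface text tells. Its arguments: {"type":"object","properties":{"increments":{"type":"string"},"claw":{"type":"number"},"grip_force":{"type":"number"}},"required":["increments"]}

```bash
ls; mkdir -p pics
cat > h.py <<'E'
import numpy as np, cv2
from workcell import robot
from scipy.spatial.transform import Rotation as R
def save(n,img): cv2.imwrite('pics/'+n+'.png',cv2.cvtColor(img,cv2.COLOR_RGB2BGR))
def pose():
    s=robot.read_state(); w,x,y,z=s['eef_rot']; T=np.eye(4); T[:3,:3]=R.from_quat([x,y,z,w]).as_matrix(); T[:3,3]=s['tool_pos']; return T
def grab(n):
    p=robot.camera_params(n); 
    if 'mount' in p: E=pose()@np.array(p['mount'])
    else: E=np.array(p['extrinsics'])
    im,d=robot.grab_frame(n); K=np.array(p['mtx'])
    v,u=np.mgrid[0:400,0:640]
    P=np.stack([(u-K[0,2])/K[0,0]*d,-(v-K[1,2])/K[1,1]*d,-d],-1)
    W=P@E[:3,:3].T+E[:3,3]; W[d==0]=np.nan
    return im,d,W
E
python3 - <<'E'
from h import *
print(robot.camera_params('top'));print(robot.read_state())
im,d,W=grab('top');save('top0',im);np.save('W0.npy',W)
for n in ['chest','cover','cover_grip','holder','tool_a','tool_b','tool_c','tool_d','tool_e','rib_a','rib_b','mug_big','mug_small','tin']:
    for r in robot.regions_of('top',n)[:5]:
        m=r['pixels']; q=W[m]; print(n,round(r['score'],2),np.round(r['position']),m.sum(),np.round(np.nanmedian(q,0)),np.round(np.nanmax(q[:,2])))
E
```

```text
pics
{'mtx': array([[510.31514839,   0.        , 326.53064791],
       [  0.        , 510.31514839, 201.16461748],
       [  0.        ,   0.        ,   1.        ]]), 'extrinsics': array([[-9.82574778e-04,  9.83237726e-01, -1.82325559e-01,
         1.81184858e+02],
       [-9.99898691e-01, -3.55504853e-03, -1.37829420e-02,
        -1.96106269e+01],
       [-1.42000847e-02,  1.82293545e-01,  9.83141608e-01,
         1.62945918e+03],
       [ 0.00000000e+00,  0.00000000e+00,  0.00000000e+00,
         1.00000000e+00]])}
{'time_s': 0.0, 'joint_pos': array([ 1.11642549,  0.43521069,  0.0249659 ,  1.57411507, -0.01157985,
        1.13395608, -0.07510106]), 'dq': array([ 0.00046504,  0.00032894,  0.0008938 ,  0.00083036,  0.00037395,
       -0.00033227,  0.00060218]), 'joint_torque': array([ 4.55369673e-04, -6.67858887e+01,  9.85562280e-01, -3.14471126e+01,
       -6.04255730e-02,  4.26765508e-02,  1.31193606e-04]), 'tool_pos': array([ 215.10721289, -586.24672758,  207.24558181]), 'eef_rot': array([-7.42895551e-04,  9.84576609e-01,  1.74952290e-01, -2.11078068e-04]), 'contact_force': array
[... 1192 characters left out ...]
.] 74 [ 531. -285.  105.] 163.0
tool_e 0.55 [428. 221.] 74 [ 401. -295.  107.] 159.0
tool_e 0.46 [426. 210.] 67 [ 444. -290.  102.] 158.0
rib_a 0.83 [371. 248.] 317 [ 339. -129.   13.] 21.0
rib_a 0.75 [360. 158.] 266 [635. -97.  12.] 23.0
rib_a 0.69 [405. 270.] 318 [ 260. -243.   13.] 23.0
rib_a 0.6 [364. 207.] 267 [ 459. -110.   13.] 24.0
rib_b 0.83 [371. 248.] 317 [ 339. -129.   13.] 21.0
rib_b 0.75 [360. 158.] 266 [635. -97.  12.] 23.0
rib_b 0.69 [405. 270.] 318 [ 260. -243.   13.] 23.0
rib_b 0.6 [364. 207.] 267 [ 459. -110.   13.] 24.0
mug_big 0.8 [181. 212.] 783 [434. 465.  51.] 110.0
mug_small 0.66 [476. 167.] 543 [ 584. -486.   38.] 78.0
tin 0.79 [194. 148.] 906 [658. 434.  42.] 104.0
```

Run:
```python
from h import *
im,d,W=grab('scene');save('scene0',im)
```

```text
(no output)
```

View pics/top0.png

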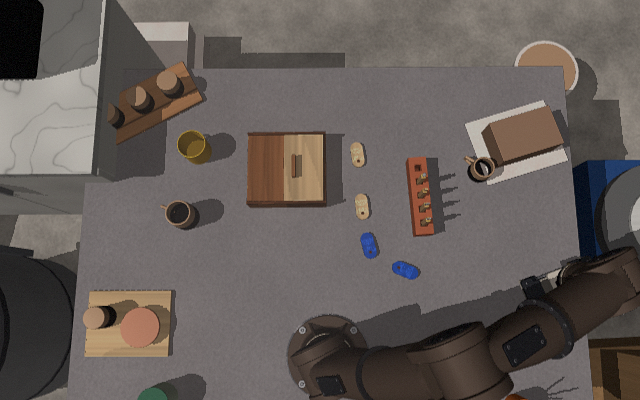

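View pics/scene0.png

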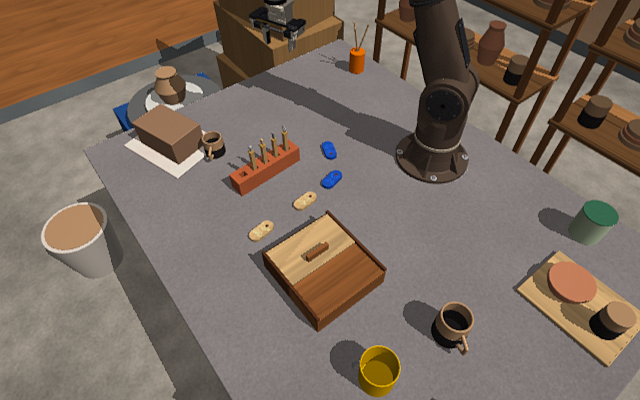

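Top picture: the chest is at about (286,170), with the light cover over its right part, so it opens towards +Y. The holder at (420,197) has 4 tools. The wooden ribs are at (358,155) and (362,207). The blue look-alikes at (369,245) and (405,270) stay untouched. Next I'll fit the geometry.

Run:
```python
from h import *
im,d,W=grab('top')
def rect(m,zlo,zhi,n):
    q=W[m]; q=q[(q[:,2]>zlo)&(q[:,2]<zhi)]
    r=cv2.minAreaRect(q[:,:2].astype(np.float32)); print(n,len(q),np.round(r[0],1),np.round(r[1],1),round(r[2],1),'zmed',np.round(np.median(q[:,2]),1))
v,u=np.mgrid[0:400,0:640]
box=lambda a,b,c,e:(u>=a)&(u<=c)&(v>=b)&(v<=e)
rect(box(235,120,335,215),55,95,'chest')
rect(box(285,150,310,185),90,115,'grip')
rect(box(400,150,442,245),50,75,'holder')
for (a,b) in [(421,180),(422,192),(426,210),(428,221)]:
    m=box(a-9,b-9,a+12,b+12)
hm=box(400,150,445,245)&(W[...,2]>90); 
n,lab,st,c=cv2.connectedComponentsWithStats(hm.astype(np.uint8))
for i in range(1,n):
    q=W[lab==i]; print('tool',st[i],np.round(c[i]),np.round(np.median(q,0)),np.round(q.max(0)))
for a,b in [(358,155),(362,207),(369,245),(405,270)]:
    m=box(a-16,b-18,a+16,b+18)&(W[...,2]>5); rect(m,7,20,'rib'); print(np.median(im[m],0))
# cover vs deck colour: boundary
hsv=im.astype(float)
print(im[170,245:332:3].tolist()); print(np.round(W[160,245:332:3,1:],0).tolist())
```

```text
chest 5603 [577.7 131. ] [248.4 234.1] 90.0 zmed 71.5
grip 98 [576.8 105.5] [68.8 12.9] 0.8 zmed 99.8
holder 1138 [ 490.9 -291.3] [248.2  58.3] 3.7 zmed 60.3
tool [418 173   8   9  49] [422. 177.] [ 531. -286.  128.] [ 542. -279.  159.]
tool [420 188   8   8  47] [424. 192.] [ 488. -289.  131.] [ 497. -284.  159.]
tool [422 203   8   7  42] [425. 206.] [ 445. -291.  131.] [ 452. -287.  157.]
tool [423 217   9   7  46] [427. 220.] [ 401. -295.  129.] [ 411. -290.  159.]
rib 290 [ 634.5 -100.4] [105.5 118.7] 89.3 zmed 12.1
[167. 139. 109.]
rib 301 [ 465.9 -111.3] [103.3 111.4] 89.6 zmed 12.2
[170.  141.5 108. ]
rib 316 [ 339.9 -131.9] [102.1 115.1] 89.4 zmed 12.3
[ 49.   73.5 139. ]
rib 319 [ 261.1 -242.3] [ 98.4 112.4] 90.0 zmed 12.1
[ 43.  73. 140.]
[[112, 106, 105], [116, 77, 52], [108, 70, 49], [112, 75, 52], [115, 79, 56], [116, 78, 52], [108, 71, 48], [110, 73, 52], [108, 72, 49], [107, 72, 51], [122, 81, 57], [118, 79, 54], [127, 86, 58], [167, 139, 106], [151, 125, 95], [154, 127, 96], [120, 81, 55], [95, 77, 59], [107, 90, 69], [166, 137, 104], [172, 142, 107], [179, 149, 112], [173, 142, 108], [170, 141, 105], [160, 132, 99], [163, 137, 102], [60, 46, 37], [69, 62, 59], [75, 69, 66]]
[[273.0, -5.0], [251.0, 70.0], [242.0, 65.0], [232.0, 67.0], [223.0, 63.0], [212.0, 71.0], [202.0, 75.0], [194.0, 67.0], [185.0, 65.0], [174.0, 70.0], [166.0, 65.0], [155.0, 70.0], [147.0, 64.0], [136.0, 73.0], [126.0, 76.0], [117.0, 78.0], [105.0, 103.0], [98.0, 74.0], [89.0, 74.0], [79.0, 78.0], [70.0, 76.0], [60.0, 77.0], [51.0, 75.0], [41.0, 78.0], [32.0, 75.0], [23.0, 72.0], [13.0, 71.0], [5.0, -0.0], [-5.0, 4.0]]
```

Emit:
servo_tool(increments="0 0 -5 0 0 0; 0 0 -10 0 0 0; 0 0 -15 0 0 0; 0 0 -18 0 0 0")

```text
time_s: 1.35
tool_pos: [215.5, -587.2, 391.1]
eef_rot: [0.002, 0.985, 0.175, 0.0]
contact_force: [-0.4, -0.3, -0.7]
gripper_width: 91.8
finger_force: 0.0
```

```bash
cat >> h.py <<'E'
def down(yaw): # tool pointing down, tool x at world yaw (deg)
    return R.from_euler('z',yaw,degrees=True).as_matrix()@np.diag([1.,-1,-1])
def inc(p,Rt=None,T=None):
    "increment (cm, deg) from current pose to world target"
    T=pose() if T is None else T
    dp=T[:3,:3].T@(np.array(p,float)-T[:3,3])/10
    rv=np.zeros(3) if Rt is None else np.degrees(R.from_matrix(T[:3,:3].T@Rt).as_rotvec())
    return np.round(np.r_[dp,rv],2)
E
python3 - <<'E'
from h import *
print(inc((545,60,400),down(1)), robot.camera_params('wrist')['mount'], np.degrees(np.arctan2(pose()[1,0],pose()[0,0])))
E
```

```text
[ 5.323e+01 -4.940e+01 -1.040e+00  1.900e-01 -5.000e-02  1.915e+01] [[ 2.62549415e-04  9.61613917e-01  2.74405913e-01  7.38682924e+01]
 [ 9.99999798e-01 -9.38103021e-05 -6.28047947e-04  4.73203544e-01]
 [-5.78197545e-04  2.74406023e-01 -9.61613748e-01 -1.76373939e+02]
 [ 0.00000000e+00  0.00000000e+00  0.00000000e+00  1.00000000e+00]] 20.14760341867693
```

Emit:
servo_tool(increments="3 -2.5 0 0 0 1; 8 -6.5 0 0 0 3; 13 -10.5 0 0 0 5; 18 -14.5 0 0 0 7; 23 -19 0 0 0 9; 28 -24 0 0 0 11; 33 -29 0 0 0 13; 38 -34 0 0 0 15; 43 -39 0 0 0 17; 48 -44 0 0 0 19.2")

```text
time_s: 2.6
tool_pos: [493.7, -52.3, 388.4]
eef_rot: [0.0, 1.0, 0.007, 0.0]
contact_force: [1.4, -0.2, 0.1]
gripper_width: 91.3
finger_force: 0.0
```

Run:
```python
from h import *
print(pose()[:3,3],inc((640,100,400),down(1)))
```

```text
[493.68134291 -52.26423736 388.36119604] [ 14.86 -15.01  -1.16   0.02  -0.05  -0.15]
```

Emit:
servo_tool(increments="4 -4 0 0 0 0; 9 -9 0 0 0 0; 13 -13 -1 0 0 0; 15 -15 -1 0 0 0; 15 -15 -1 0 0 0; 15 -15 -1 0 0 0")

```text
time_s: 3.35
tool_pos: [640.4, 97.7, 397.9]
eef_rot: [0.0, 1.0, 0.008, -0.0]
contact_force: [-0.3, -0.7, -0.5]
gripper_width: 91.7
finger_force: 0.0
```

Run:
```python
from h import *
im,d,W=grab('wrist');save('w1',im);np.savez('w1.npz',im=im,W=W,d=d)
for n in ['chest','cover_grip','rib_a']:
    for r in robot.regions_of('wrist',n)[:3]:
        m=r['pixels'];q=W[m];q=q[~np.isnan(q[:,0])]
        if n=='cover_grip': q=q[q[:,2]>92]
        if len(q)==0: print(n,'none');continue
        rc=cv2.minAreaRect(q[:,:2].astype(np.float32));print(n,round(r['score'],2),np.round(r['position']),len(q),np.round(np.median(q,0),1),np.round(rc[0],1),np.round(rc[1],1),round(rc[2],1))
```

```text
chest 0.72 [298. 186.] 15780 [591.9 125.8  72.8] [580.4 127.5] [231.2 247.9] 0.5
chest 0.43 [525. 220.] 362 [ 540.  -284.   100.3] [ 589.2 -188.6] [448.8  22.9] 63.9
cover_grip 0.89 [323. 186.] 245 [584.1 103.3  98.8] [581.1 103.1] [69.8 10.7] 0.6
rib_a 0.88 [409. 157.] 802 [640.8 -97.6  11.6] [638.8 -98.8] [83.7 40.2] 7.3
rib_a 0.57 [407. 294.] 88 [ 318.4 -121.6   11.5] [ 321.8 -120.3] [50.6 13.5] 28.5
rib_a 0.45 [407. 218.] 144 [ 497.6 -108.    11.3] [ 497.6 -109.5] [36.5 20.2] 76.3
```

View pics/w1.png

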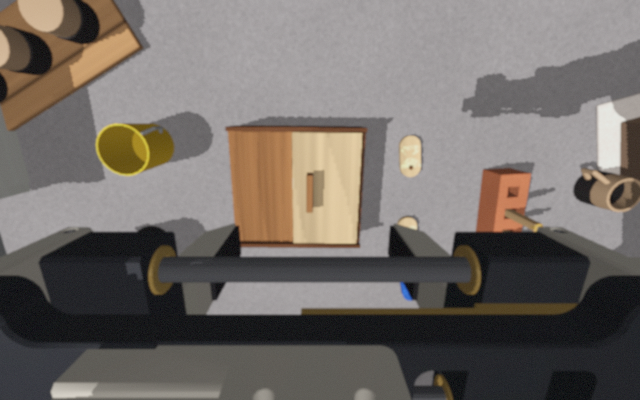

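Emit:
servo_tool(increments="-2 -0.2 5 0 0 0; -4 -0.4 10 0 0 0; -6 -0.7 16 0 0 0; -6 -0.7 21 0 0 0; -6 -0.7 25 0 0 0; -6 -0.7 25 0 0 0", claw=0.5)

```text
time_s: 4.3
tool_pos: [578.4, 102.9, 145.9]
eef_rot: [0.001, 1.0, 0.008, -0.003]
contact_force: [0.4, 0.8, 1.4]
gripper_width: 46.4
finger_force: 0.0
```

Run:
```python
from h import *
print(pose()[:3,3],inc((579,104,97),down(0.6)))
```

```text
[578.44802997 102.89811672 145.90500682] [ 0.08 -0.12  4.89  0.09  0.29  0.3 ]
```

Emit:
servo_tool(increments="0 0 2 0 0 0; 0 -0.1 4 0 0 0.3; 0 -0.1 4.9 0 0 0.3; 0 -0.1 4.9 0 0 0.3; 0 -0.1 4.9 0 0 0.3")

```text
time_s: 4.92
tool_pos: [581.4, 105.6, 100.4]
eef_rot: [-0.0, 1.0, 0.006, 0.001]
contact_force: [0.3, -0.4, 0.1]
gripper_width: 45.8
finger_force: 0.0
```

Emit:
servo_tool(increments="0 0 0 0 0 0; 0 0 0 0 0 0; 0 0 0 0 0 0; 0 0 0 0 0 0; 0 0 0 0 0 0; 0 0 0 0 0 0", claw=1, grip_force=25)

```text
time_s: 5.68
tool_pos: [580.5, 105.4, 99.0]
eef_rot: [0.0, 1.0, 0.006, -0.0]
contact_force: [-0.2, 1.3, 0.9]
gripper_width: 0.4
finger_force: 0.0
```

Run:
```python
from h import *
im,d,W=grab('wrist');im2,d2,W2=grab('scene')
c=cv2.resize(im2[190:340,240:400],(640,600));save('v2',np.hstack([c,np.zeros((600,0,3),np.uint8)]))
save('w2',im)
```

```text
(no output)
```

View pics/v2.png

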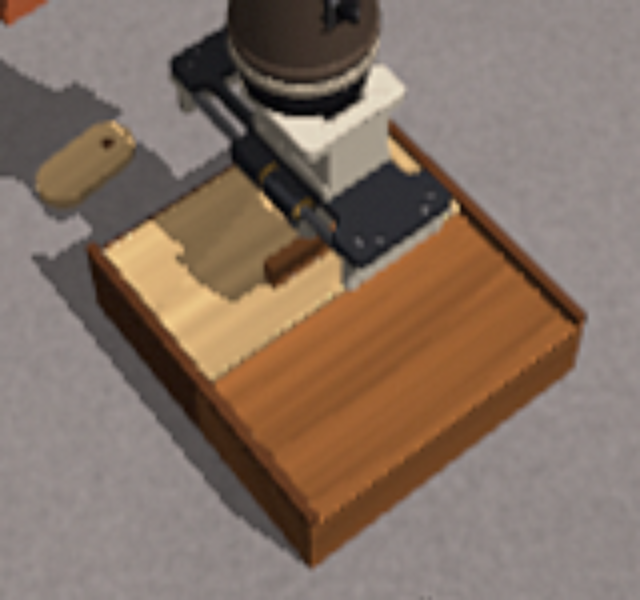

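View pics/w2.png

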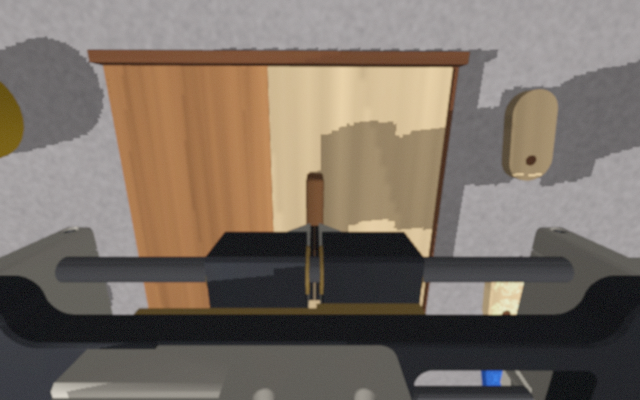

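Run:
```python
from h import *
im,d,W=grab('wrist');s=robot.read_state();print(s['gripper_width'],s['finger_force'],s['contact_force'],s['tool_pos'])
for v in range(168,320,8): print(v,[ (int(d[v,u]),*np.round(W[v,u]).tolist()) if d[v,u]>0 else 0 for u in (300,308,315,322,330)])
print(np.round(W[130:160:10,[150,290,400]]).tolist())
im,d,W=grab('scene');np.savez('s2.npz',im=im,d=d,W=W)
for r in robot.regions_of('scene','cover_grip')[:2]:
    q=W[r['pixels']];print(r['score'],r['position'],np.round(np.nanmedian(q,0)),np.round(np.nanpercentile(q[q[:,2]>85],[2,98],axis=0)) )
```

```text
0.37914598745299133 0.0 [ 0.16558556 -0.03880889  0.10463126] [580.56940656 105.41025115  99.00658767]
168 [(203, 618.0, 116.0, 74.0), (202, 618.0, 110.0, 75.0), (203, 618.0, 105.0, 75.0), (202, 618.0, 99.0, 75.0), (204, 618.0, 93.0, 73.0)]
176 [(205, 612.0, 116.0, 74.0), (190, 615.0, 109.0, 89.0), (187, 615.0, 105.0, 91.0), (190, 615.0, 100.0, 89.0), (205, 612.0, 93.0, 74.0)]
184 [(207, 605.0, 116.0, 74.0), (181, 612.0, 109.0, 99.0), (180, 612.0, 105.0, 100.0), (182, 612.0, 100.0, 98.0), (207, 606.0, 93.0, 74.0)]
192 [(208, 599.0, 116.0, 74.0), (182, 606.0, 109.0, 100.0), (182, 606.0, 105.0, 100.0), (183, 606.0, 100.0, 98.0), (208, 600.0, 93.0, 75.0)]
200 [(210, 593.0, 116.0, 74.0), (183, 601.0, 109.0, 100.0), (183, 601.0, 104.0, 100.0), (184, 601.0, 100.0, 99.0), (211, 593.0, 93.0, 73.0)]
208 [(212, 587.0, 116.0, 74.0), (184, 595.0, 109.0, 100.0), (186, 595.0, 104.0, 98.0), (185, 595.0, 100.0, 100.0), (213, 587.0, 93.0, 73.0)]
216 [(214, 580.0, 116.0, 74.0), (187, 590.0, 109.0, 99.0), (187, 589.0, 104.0, 99.0), (186, 590.0, 100.0, 100.0), (213, 580.0, 93.0, 74.0)]
224 [(215, 574.0,
[... 1248 characters left out ...]
]
296 [(80, 604.0, 109.0, 206.0), (108, 587.0, 107.0, 182.0), (131, 572.0, 104.0, 162.0), (93, 596.0, 102.0, 195.0), (80, 605.0, 101.0, 206.0)]
304 [(79, 603.0, 109.0, 208.0), (107, 584.0, 107.0, 183.0), (236, 501.0, 103.0, 74.0), (80, 602.0, 103.0, 207.0), (79, 603.0, 101.0, 207.0)]
312 [(77, 602.0, 109.0, 210.0), (75, 603.0, 107.0, 211.0), (76, 603.0, 105.0, 211.0), (76, 603.0, 103.0, 211.0), (76, 602.0, 101.0, 210.0)]
[[[643.0, 226.0, 66.0], [645.0, 123.0, 74.0], [646.0, 45.0, 76.0]], [[636.0, 227.0, 67.0], [638.0, 123.0, 74.0], [639.0, 44.0, 74.0]], [[628.0, 229.0, 65.0], [631.0, 123.0, 74.0], [631.0, 43.0, 74.0]]]
0.76 [294.1, 255.3] [631.  82.  74.] [[576. 101.  85.]
 [616. 113. 101.]]
```

Run:
```python
from h import *
T=pose()
z=np.load('s2.npz');W=z['W'];im=z['im']
P=(W-T[:3,3])@T[:3,:3]
m=(np.abs(P[...,0])<120)&(np.abs(P[...,1])<120)&(W[...,2]>103)&(W[...,2]<260)
q=P[m]; 
for a in range(-160,0,10):
    s=q[(q[:,2]>=a)&(q[:,2]<a+10)]
    if len(s): print('scene z',a,len(s),np.round(s[:,:2].min(0)),np.round(s[:,:2].max(0)))
T1=np.eye(4);T1[:3,:3]=down(1);T1[:3,3]=[640.4,97.7,397.9]
W=np.load('w1.npz')['W'];P=(W-T1[:3,3])@T1[:3,:3]
m=P[...,2]<60;q=P[m]
for a in range(-120,60,10):
    s=q[(q[:,2]>=a)&(q[:,2]<a+10)]
    if len(s): print('wrist z',a,len(s),np.round(s[:,:2].min(0)),np.round(s[:,:2].max(0)), 'inner |y|',np.round(np.abs(s[:,1]).min()))
```

```text
scene z -160 45 [-19. -52.] [ 24. -39.]
scene z -150 63 [-19. -52.] [28. 17.]
scene z -140 88 [-22. -87.] [28. 13.]
scene z -130 769 [-36. -97.] [39. 95.]
scene z -120 93 [-33. -96.] [39. 93.]
scene z -110 222 [-30. -93.] [40. 90.]
scene z -100 112 [-34. -88.] [39. 81.]
scene z -90 55 [-34. -88.] [38. 81.]
scene z -70 1 [  9. -20.] [  9. -20.]
scene z -60 1 [  5. -19.] [  5. -19.]
scene z -50 6 [ -2. -18.] [13. -7.]
scene z -40 9 [ -6. -18.] [13. -3.]
scene z -30 8 [ 11. -12.] [13.  6.]
wrist z -120 9061 [ -3. -83.] [38. 87.] inner |y| 0.0
wrist z -110 25898 [-25. -86.] [38. 89.] inner |y| 0.0
wrist z -100 7825 [-29. -86.] [38. 88.] inner |y| 0.0
wrist z -90 1505 [-32. -86.] [38. 87.] inner |y| 47.0
wrist z -80 665 [-11. -48.] [11. 50.] inner |y| 47.0
wrist z -70 568 [-12. -54.] [12. 51.] inner |y| 45.0
wrist z -60 824 [ -9. -63.] [12. 65.] inner |y| 45.0
wrist z -50 744 [  1. -63.] [12. 64.] inner |y| 45.0
wrist z -40 681 [ -4. -63.] [12. 63.] inner |y| 45.0
wrist z -30 525 [ -9. -60.] [12. 61.] inner |y| 45.0
wrist z -20 74 [ -9. -50.] [12. 51.] inner |y| 45.0
```

Scene and wrist depth agree that the real fingertips end about 18 mm behind the reported TCP, so the reported z is about 37 mm too deep. I'll open, lower in small steps and re-grip.

Emit:
servo_tool(increments="0 0 0 0 0 0; 0 0 0 0 0 0; 0 0 0 0 0 0; 0 0 0.7 0 0 0; 0 0 1.4 0 0 0; 0 0 2.1 0 0 0; 0 0 2.8 0 0 0; 0 0 3.5 0 0 0; 0 0 3.5 0 0 0", claw=0.5)

```text
time_s: 7.05
tool_pos: [580.1, 105.3, 63.3]
eef_rot: [0.0, 1.0, 0.006, -0.001]
contact_force: [-0.7, -0.3, 0.2]
gripper_width: 46.3
finger_force: 0.0
```

Emit:
servo_tool(increments="0 0 0 0 0 0; 0 0 0 0 0 0; 0 0 0 0 0 0; 0 0 0 0 0 0; 0 0 0 0 0 0", claw=1)

```text
time_s: 7.68
tool_pos: [580.6, 105.4, 64.2]
eef_rot: [0.0, 1.0, 0.006, 0.0]
contact_force: [-0.9, 0.0, 1.6]
gripper_width: 12.2
finger_force: 25.0
```

Emit:
servo_tool(increments="0 -1 0 0 0 0; 0 -2.5 0 0 0 0; 0 -4 0 0 0 0; 0 -5.5 0 0 0 0; 0 -7 0 0 0 0; 0 -8.5 0 0 0 0; 0 -10 0 0 0 0; 0 -11 0 0 0 0; 0 -11.8 0 0 0 0; 0 -12 0 0 0 0")

```text
time_s: 8.93
tool_pos: [579.8, 216.1, 64.0]
eef_rot: [0.006, 1.0, 0.003, -0.001]
contact_force: [-0.4, -28.7, 19.8]
gripper_width: 11.7
finger_force: 25.0
```

Emit:
servo_tool(increments="0 0 0 0 0 0; 0 -0.1 0 0 0 0; 0 -0.2 0 0 0 0; 0 -0.2 0 0 0 0")

```text
time_s: 9.43
tool_pos: [579.8, 216.1, 64.0]
eef_rot: [0.007, 1.0, 0.002, -0.001]
contact_force: [-1.0, -29.2, 20.5]
gripper_width: 12.4
finger_force: 25.1
```

Emit:
servo_tool(increments="0 0.5 0 0 0 0; 0 0.9 0 0 0 0; 0 0.9 0 0 0 0")

```text
time_s: 9.8
tool_pos: [579.9, 216.2, 64.1]
eef_rot: [0.001, 1.0, 0.005, 0.0]
contact_force: [3.5, -7.2, 5.5]
gripper_width: 11.9
finger_force: 25.0
```

Emit:
servo_tool(increments="0 0 0 0 0 0; 0 0 0 0 0 0; 0 0 0 0 0 0; 0 0 -3 0 0 0; 0 0 -8 0 0 0; 0 0 -13 0 0 0; 0 2.5 -18 0 0 0; 0 6 -23 0 0 0; 0 10 -28 0 0 0; 0 14 -33 0 0 0", claw=0.5)

```text
time_s: 11.05
tool_pos: [580.3, 79.6, 393.2]
eef_rot: [-0.0, 1.0, 0.006, -0.0]
contact_force: [0.7, -0.1, -1.0]
gripper_width: 46.0
finger_force: 0.0
```

```bash
cat > meas.py <<'E'
from h import *
def ribs(cam='top'):
    im,d,W=grab(cam)
    for r in robot.regions_of(cam,'rib_a')[:5]:
        m=r['pixels'];q=W[m];q=q[(q[:,2]>7)&(q[:,2]<50)];c=np.median(im[m],0)
        if len(q)<20: continue
        q=q[np.linalg.norm(q-np.median(q,0),axis=1)<60]
        rc=cv2.minAreaRect(q[:,:2].astype(np.float32));print('rib',round(r['score'],2),len(q),np.round(rc[0],1),np.round(rc[1],1),round(rc[2],1),'z',round(np.median(q[:,2]),1),'BLUE' if c[2]>c[0] else 'wood')
    return im,d,W
E
python3 - <<'E'
from meas import *
im,d,W=ribs();save('top3',im)
v,u=np.mgrid[0:400,0:640]
b=(u>235)&(u<335)&(v>115)&(v<220)
q=W[b&(W[...,2]>-2)&(W[...,2]<45)]; q=q[(q[:,0]>480)&(q[:,0]<670)&(q[:,1]>20)&(q[:,1]<115)]
print('comp',len(q),np.round(np.percentile(q,[1,50,99],axis=0),1))
im,d,W=grab('wrist');save('w3',im);np.savez('w3.npz',im=im,W=W)
q=W[(W[...,2]>0)&(W[...,2]<30)]; q=q[(q[:,0]>480)&(q[:,0]<680)&(q[:,1]>15)&(q[:,1]<125)]
print('compw',len(q),np.round(np.percentile(q,[1,50,99],axis=0),1))
E
```

```text
rib 0.85 268 [ 338.  -129.4] [81.6 38.4] 11.9 z 13.3 BLUE
rib 0.83 254 [ 463.5 -108.8] [82.9 39.4] 8.2 z 12.5 wood
rib 0.83 286 [ 260.1 -241.4] [81.5 40.1] 68.0 z 12.8 BLUE
rib 0.59 211 [634.9 -97.7] [77.1 36.9] 4.1 z 13.3 wood
comp 4 [[501.9 112.    7.5]
 [503.8 114.7  12.3]
 [511.  114.8  14.7]]
compw 5216 [[482.5  15.9   7.3]
 [587.6  69.1   9.6]
 [678.3 121.4  16.2]]
```

View pics/w3.png

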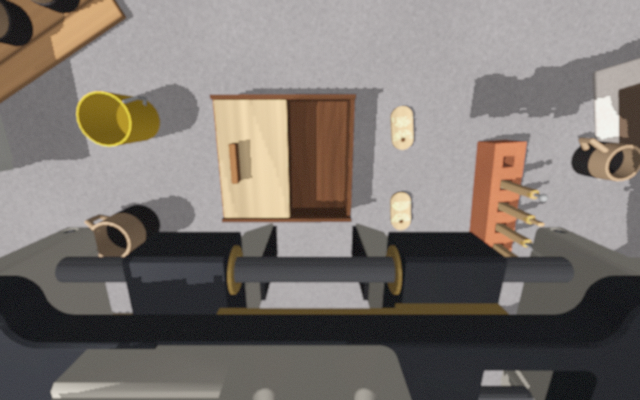

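Run:
```python
from h import *
s=robot.read_state();print(s['joint_pos'].round(3),s['tool_pos'])
print(inc((500,-110,420),down(-60)))
print(inc((500,-110,420),down(60)))
```

```text
[ 0.056  0.316 -0.403  1.318  0.124  1.527 -1.898] [582.0099995   78.62495614 394.30060174]
[-8.33 18.8  -2.62 -0.16 -0.25 60.44]
[ -8.33  18.8   -2.62   0.13  -0.27 -59.56]
```

```bash
cat > kin.py <<'E'
from h import *
import itertools
from scipy.optimize import least_squares
def quat(q): w,x,y,z=q; return R.from_quat([x,y,z,w]).as_matrix()
D=[([ 1.11642549,0.43521069,0.0249659,1.57411507,-0.01157985,1.13395608,-0.07510106],[215.1,-586.2,207.2],[-7.43e-4,.984577,.174952,-2.1e-4])]
s=robot.read_state();D.append((s['joint_pos'],s['tool_pos'],s['eef_rot']))
def fk(q,s,L,off=np.eye(3)):
    rz=lambda a:R.from_euler('z',a).as_matrix(); ry=lambda a:R.from_euler('y',a).as_matrix()
    d1,L1,L2,L3=L
    A=rz(s[0]*q[0])@ry(q[1]); p=np.array([0,0,d1])+A@[0,0,L1]
    A=A@rz(s[1]*q[2])@ry(q[3]); p=p+A@[0,0,L2]
    A=A@rz(s[2]*q[4])@ry(q[5])@rz(s[3]*q[6]); p=p+A@[0,0,L3]
    return A@off,p
E
python3 - <<'E'
from kin import *
res=[]
for s in itertools.product([1,-1],repeat=4):
    A0,_=fk(D[0][0],s,[1,1,1,1]);A1,_=fk(D[1][0],s,[1,1,1,1])
    o0=A0.T@quat(D[0][2]);o1=A1.T@quat(D[1][2])
    res.append((np.degrees(R.from_matrix(o0.T@o1).magnitude()),s,o0.round(2).tolist()))
for r in sorted(res)[:4]: print(r)
E
```

```text
(np.float64(0.00013057080949636454), (-1, -1, -1, -1), [[-0.0, -1.0, -0.0], [1.0, -0.0, 0.0], [-0.0, -0.0, 1.0]])
(np.float64(13.965997660375308), (-1, -1, 1, -1), [[-0.01, -1.0, 0.0], [1.0, -0.01, 0.02], [-0.02, 0.0, 1.0]])
(np.float64(39.42962519440986), (1, 1, 1, 1), [[-0.65, 0.76, -0.0], [-0.76, -0.65, 0.0], [-0.0, 0.0, 1.0]])
(np.float64(42.92798581562797), (1, 1, -1, 1), [[-0.65, 0.76, -0.0], [-0.76, -0.65, -0.02], [-0.02, -0.01, 1.0]])
```

Emit:
servo_tool(increments="-2 2 -1 3 3 0; -3 6 -2 9 9 0; -5 10 -2.5 15 15 0; -7 14 -2.5 20 20 0; -8 17 -2.5 20 20 0; -8 18.8 -2.5 20 20 0; -8 18.8 -2.5 20 20 0; -8 18.8 -2.5 20 20 0")

```text
time_s: 12.2
tool_pos: [503.8, -106.1, 416.4]
eef_rot: [-0.174, 0.97, 0.007, 0.171]
contact_force: [0.2, 0.5, 0.0]
gripper_width: 45.7
finger_force: 0.0
```

```bash
cat >> kin.py <<'E'
D.insert(1,([0.056,0.316,-0.403,1.318,0.124,1.527,-1.898],[582.,78.6,394.3],[0,1,.006,0]))
S=(-1,-1,-1,-1); OFF=np.array([[0,-1,0],[1,0,0],[0,0,1.]])
LO=np.array([-2.62,-.44,-1.27,.08,-1.32,.12,-2.74]);HI=np.array([2.62,2.09,1.32,2.57,4.46,2,2.74])
def fitL():
    f=lambda L:np.concatenate([fk(d[0],S,L)[1]-d[1] for d in D])
    return least_squares(f,[300,400,400,200])
def ik(p,Rt,L,q0,n=30,seed=0,margin=.05):
    rng=np.random.default_rng(seed);best=[]
    def f(q):
        A,x=fk(q,S,L,OFF); return np.r_[(x-p)/100,R.from_matrix(A.T@Rt).as_rotvec()*2,(q-q0)*1e-3]
    for i in range(n):
        st=np.array(q0) if i==0 else rng.uniform(LO,HI)
        r=least_squares(f,np.clip(st,LO+margin+1e-3,HI-margin-1e-3),bounds=(LO+margin,HI-margin))
        e=np.abs(r.fun[:6]).max(); best.append((e>0.02,np.abs(r.x-q0).max(),e,r.x))
    best.sort(key=lambda t:t[:3]); return best[0]
E
python3 - <<'E'
from kin import *
r=fitL();print(r.x,np.abs(r.fun).max(),D[-1][0].round(2),D[-1][1])
L=r.x;q0=D[-1][0]
c=np.cos(np.radians(3.7));s_=np.sin(np.radians(3.7));hx=np.array([c,s_,0]);hy=np.array([-s_,c,0]);zz=np.array([0,0,1.])
for xx in (403,447,491,535):
  for nm,zg,xg0 in [('-Y',-hy,zz),('+Y',hy,zz),('+X',hx,zz)]:
    for t in (90,70):
      a=np.radians(t); z_=np.sin(a)*zg-np.cos(a)*zz
      for sg in (1,-1):
        y_=np.cross(z_,zg if t<1 else np.cross(zz,zg)); 
        x_=sg*(np.cos(a)*zg+np.sin(a)*zz); y_=np.cross(z_,x_); Rt=np.c_[x_,y_,z_]
        g=np.array([xx,-291+(xx-491)*.065,118]); p=g+37*z_
        b=ik(p,Rt,L,q0,n=12); print(xx,nm,t,sg,'OK' if not b[0] else '--',round(b[1],2),b[3].round(2))
E
```

```text
[132.94523457 601.31964467 414.63717787 291.13246827] 51.38268638203024 [ 0.66  0.05 -0.23  1.69 -0.48  1.27 -1.01] [ 503.785053   -106.10217545  416.37648272]
403 -Y 90 1 OK 2.44 [ 0.17  0.86 -0.09  2.44  1.74  1.67  1.43]
403 -Y 90 -1 OK 2.2 [ 0.27  0.87 -0.24  2.44  1.73  1.77 -1.7 ]
403 -Y 70 1 OK 2.7 [ 0.32  0.65 -0.25  2.42  1.73  1.35  1.69]
403 -Y 70 -1 OK 2.2 [ 0.41  0.66 -0.38  2.42  1.72  1.44 -1.44]
403 +Y 90 1 OK 1.69 [ 1.39  1.15 -0.87  1.68 -0.39  1.65  0.68]
403 +Y 90 -1 OK 0.92 [ 0.97  0.96 -0.09  1.68 -0.63  1.95 -1.92]
403 +Y 70 1 OK 1.72 [ 1.36  0.98 -0.82  1.71 -0.27  1.51  0.71]
403 +Y 70 -1 OK 0.85 [ 0.85  0.82  0.1   1.71 -0.59  1.78 -1.85]
403 +X 90 1 -- 1.81 [ 1.27  1.86 -0.44  2.52 -1.27  1.95 -2.69]
403 +X 90 -1 -- 0.87 [ 1.    0.92  0.48  2.3  -1.27  1.95 -1.44]
403 +X 70 1 OK 4.73 [ 1.19  0.63 -0.15  2.51  4.26  1.14  1.61]
403 +X 70 -1 OK 3.96 [ 1.79  1.   -1.22  2.51  3.48  0.55 -0.7 ]
447 -Y 90 1 OK 2.54 [ 0.12  0.84 -0.04  2.34  1.73  1.61  1.53]
447 -Y 90 -1 OK 2.21 [ 0.21  0.85 -0.18  2.34  1.73  1.71 -1.59]
447 -Y 70 1 OK 2.78 [ 0.27  0.66 -0.21  
[... 1397 characters left out ...]
 1.72]
535 -Y 90 -1 OK 2.19 [ 0.11  0.86 -0.06  2.13  1.71  1.6  -1.41]
535 -Y 70 1 OK 2.94 [ 0.19  0.7  -0.15  2.11  1.62  1.28  1.94]
535 -Y 70 -1 OK 1.5 [-0.61  1.13  1.27  2.11  0.97  0.18 -0.76]
535 +Y 90 1 OK 1.61 [ 1.18  1.2  -0.84  1.44 -0.49  1.68  0.61]
535 +Y 90 -1 OK 1.16 [ 0.89  1.04 -0.21  1.44 -0.78  1.95 -2.16]
535 +Y 70 1 OK 1.63 [ 1.15  1.04 -0.78  1.47 -0.34  1.55  0.62]
535 +Y 70 -1 OK 1.06 [ 0.76  0.91  0.01  1.47 -0.72  1.81 -2.07]
535 +X 90 1 OK 4.47 [0.46 0.93 0.54 2.38 3.99 1.95 1.36]
535 +X 90 -1 OK 4.1 [ 1.53  1.3  -1.22  2.38  3.63  0.85 -0.59]
535 +X 70 1 OK 4.54 [0.75 0.64 0.07 2.34 4.07 1.16 1.41]
535 +X 70 -1 OK 3.71 [ 1.51  1.03 -1.22  2.34  3.23  0.59 -0.57]
```

```bash
cat >> h.py <<'E'
def grot(tilt,yaw=93.7):
    "gripper pointing along horizontal dir 'yaw' tilted up from down by tilt deg; x_g up"
    a=np.radians(tilt);b=np.radians(yaw);d=np.array([np.cos(b),np.sin(b),0]);k=np.array([0,0,1.])
    z=np.sin(a)*d-np.cos(a)*k;x=np.cos(a)*d+np.sin(a)*k
    return np.c_[x,np.cross(z,x),z]
def gi(g,Rt,T=None): return inc(np.array(g,float)+37*Rt[:,2],Rt,T)
def G(): T=pose();return (T[:3,3]-37*T[:3,2]).round(1)
E
python3 - <<'E'
from h import *
Rt=grot(30); print(gi((480,-430,330),Rt))
E
```

```text
[ -4.92  32.47  -0.81  23.81  -8.02 -86.12]
```

Emit:
servo_tool(increments="-0.5 3 0 2.4 -0.8 -9; -1 7 0 5 -1.6 -18; -1.5 11 0 7 -2.4 -27; -2 15 0 9.5 -3 -36; -2.5 19 0 12 -4 -45; -3 23 -0.5 14.5 -5 -54; -3.5 26 -0.5 17 -6 -63; -4 29 -0.8 19 -7 -72; -4.5 31 -0.8 21.5 -7.5 -80; -4.9 32.5 -0.8 23.8 -8 -86", claw=0.68)

```text
time_s: 13.45
tool_pos: [478.6, -413.4, 297.6]
eef_rot: [-0.189, 0.66, 0.705, 0.178]
contact_force: [-0.7, 0.2, -1.2]
gripper_width: 29.2
finger_force: 0.0
```

Run:
```python
from kin import *
print(robot.read_state()['joint_pos'].round(2),G(),gi((535.5,-438,190),grot(75)))
```

```text
[ 0.95  0.71 -0.27  1.01 -0.2   1.81  0.76] [ 479.8 -431.9  329.6] [-5.220e+00  5.500e+00  1.052e+01  2.000e-02  4.496e+01  8.000e-02]
```

Emit:
servo_tool(increments="-1 1 2 0 9 0; -2 2 4 0 18 0; -3 3.5 6.5 0 27 0; -4 4.5 8.5 0 36 0; -5 5.5 10.5 0 45 0; -5.2 5.5 10.5 0 45 0; -5.2 5.5 10.5 0 45 0")

```text
time_s: 14.32
tool_pos: [506.1, -370.6, 158.5]
eef_rot: [-0.429, 0.566, 0.559, 0.428]
contact_force: [-0.9, 1.7, -4.1]
gripper_width: 29.2
finger_force: 0.0
```

Run:
```python
from kin import *
print(robot.read_state()['joint_pos'].round(2),G(),gi((535.5,-288.5,118),grot(75)))
im,d,W=grab('wrist');save('w4',im)
```

```text
[ 1.21  1.38 -1.    0.8  -0.13  2.    0.41] [ 506.  -406.3  168.3] [-1.67  2.67 12.7   3.78  0.4  -1.49]
```

View pics/w4.png

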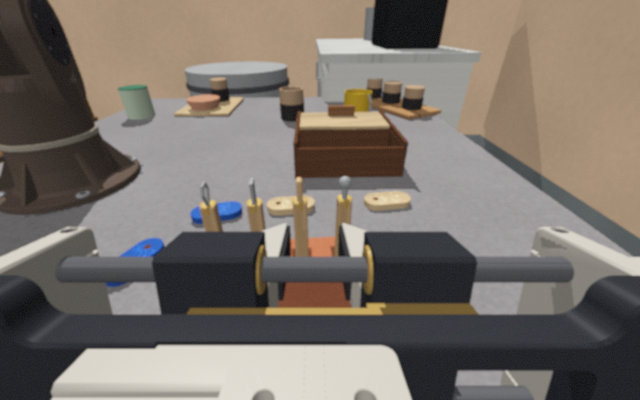

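```bash
cat > kin2.py <<'E'
from h import *
from scipy.optimize import least_squares
LO=np.array([-2.62,-.44,-1.27,.08,-1.32,.12,-2.74]);HI=np.array([2.62,2.09,1.32,2.57,4.46,2,2.74])
OFF=np.array([[0,-1,0],[1,0,0],[0,0,1.]])
D=[([1.1164,.4352,.02497,1.5741,-.01158,1.13396,-.0751],[215.1,-586.2,207.2]),([.056,.316,-.403,1.318,.124,1.527,-1.898],[582.,78.6,394.3]),
([.66,.05,-.23,1.69,-.48,1.27,-1.01],[503.8,-106.1,416.4]),([.95,.71,-.27,1.01,-.2,1.81,.76],[478.6,-413.4,297.6]),([1.21,1.38,-1.,.8,-.13,2.,.41],[506.1,-370.6,158.5])]
rz=lambda a:R.from_euler('z',-a).as_matrix(); ry=lambda a:R.from_euler('y',a).as_matrix()
def fk(q,L):
    d1,L1,a1,a2,L2,a3,L3=L
    A=rz(q[0])@ry(q[1]); p=np.array([0,0,d1])+A@rz(q[2])@[a1,0,L1]
    A=A@rz(q[2])@ry(q[3]); p=p+A@rz(q[4])@[0,0,L2]+A@[a2,0,0]
    A=A@rz(q[4])@ry(q[5]); p=p+A@[a3,0,0]
    A=A@rz(q[6]); return A@OFF,p+A@[0,0,L3]
f=lambda L:np.concatenate([fk(d[0],L)[1]-d[1] for d in D]+[(L-np.array([300,400,0,0,400,0,250]))*.005])
FIT=least_squares(f,[300,400,0,0,400,0,250]); L=FIT.x
def ik(p,Rt,q0,n=25,margin=.03,w=1e-3):
    rng=np.random.default_rng(0);out=[]
    def f(q):
        A,x=fk(q,L); return np.r_[(x-p)/100,R.from_matrix(A.T@Rt).as_rotvec()*2,(q-q0)*w]
    for i in range(n):
        st=np.array(q0) if i==0 else rng.uniform(LO,HI)
        r=least_squares(f,np.clip(st,LO+margin+1e-3,HI-margin-1e-3),bounds=(LO+margin,HI-margin))
        e=np.abs(r.fun[:6]).max(); out.append((e>.03,np.abs(r.x-q0).max(),e,r.x))
    out.sort(key=lambda t:t[:3]); return out[0]
E
python3 - <<'E'
from kin2 import *
print(L.round(1),np.abs(FIT.fun[:-7]).reshape(-1,3).max(1).round(1))
q0=robot.read_state()['joint_pos']
for xx in (535.5,492,448,404):
  for yaw in (93.7,-86.3):
    for t in (50,60,70,75,90):
     for sg in (1,-1):
      Rt=grot(t,yaw)@np.diag([sg,sg,1]); g=np.array([xx,-291+(xx-491)*.065,120])
      b=ik(g+37*Rt[:,2],Rt,q0,n=8); print(xx,yaw,t,sg,'OK' if not b[0] else '--%.2f'%b[2],round(b[1],2),b[3].round(2))
E
```

```text
[224.2 457.6  46.1 -58.1 404.9   9.3 287.7] [45.5 52.8 13.6 22.1 13. ]
535.5 93.7 50 1 OK 0.57 [ 1.21  1.1  -0.96  1.36  0.07  1.46  0.45]
535.5 93.7 50 -1 OK 2.64 [ 0.79  0.88 -0.12  1.36 -0.51  1.56 -2.22]
535.5 93.7 60 1 OK 0.5 [ 1.21  1.19 -0.97  1.29 -0.01  1.56  0.47]
535.5 93.7 60 -1 OK 2.64 [ 0.83  0.97 -0.16  1.29 -0.57  1.69 -2.22]
535.5 93.7 70 1 OK 0.44 [ 1.21  1.27 -0.99  1.23 -0.1   1.65  0.47]
535.5 93.7 70 -1 OK 2.65 [ 0.86  1.05 -0.19  1.23 -0.63  1.82 -2.23]
535.5 93.7 75 1 OK 0.41 [ 1.21  1.31 -0.99  1.2  -0.14  1.69  0.47]
535.5 93.7 75 -1 OK 2.67 [ 0.87  1.09 -0.21  1.2  -0.66  1.87 -2.25]
535.5 93.7 90 1 OK 0.35 [ 1.21  1.43 -1.02  1.14 -0.28  1.81  0.44]
535.5 93.7 90 -1 OK 2.79 [ 0.97  1.23 -0.42  1.14 -0.68  1.97 -2.36]
535.5 -86.3 50 1 OK 1.82 [ 0.93  0.83 -1.03  2.05  1.66  1.49  2.24]
535.5 -86.3 50 -1 OK 1.73 [ 0.83  0.73 -0.86  2.05  1.59  1.35 -0.91]
535.5 -86.3 60 1 OK 1.88 [ 0.81  0.83 -0.9   2.08  1.74  1.58  2.13]
535.5 -86.3 60 -1 OK 1.96 [ 0.91  0.95 -1.07  2.07  1.82  1.74 -0.97]
535.5 -86.3 70 1 OK 1.95 [ 0.69  0.85 -0.76  2.08  1.81  1.68  2.04
[... 3664 characters left out ...]
  1.51 -0.61  1.97 -2.05]
404 -86.3 50 1 OK 1.86 [ 1.23  0.8  -1.23  2.4   1.72  1.55  2.11]
404 -86.3 50 -1 OK 1.87 [ 1.24  0.81 -1.24  2.4   1.73  1.55 -1.03]
404 -86.3 60 1 OK 1.93 [ 1.07  0.78 -1.07  2.43  1.79  1.64  1.97]
404 -86.3 60 -1 OK 1.99 [ 1.18  0.96 -1.24  2.43  1.85  1.85 -1.11]
404 -86.3 70 1 OK 1.99 [ 0.92  0.8  -0.9   2.44  1.85  1.76  1.85]
404 -86.3 70 -1 OK 2.06 [ 1.05  0.96 -1.09  2.44  1.91  1.97 -1.22]
404 -86.3 75 1 OK 2.01 [ 0.84  0.81 -0.82  2.44  1.87  1.83  1.79]
404 -86.3 75 -1 OK 2.05 [ 0.95  0.92 -0.96  2.44  1.91  1.97 -1.3 ]
404 -86.3 90 1 OK 2.01 [ 0.6   0.87 -0.53  2.42  1.87  1.97  1.62]
404 -86.3 90 -1 OK 2.01 [ 0.6   0.87 -0.53  2.42  1.87  1.97 -1.52]
```

Run:
```python
from h import *
print(gi((535.5,-350,150),grot(72)),gi((535.5,-350,150),grot(60)))
```

```text
[-0.91  2.47  6.55  4.07 -1.46 -1.41] [ -1.68   2.5    6.45   3.91 -13.45  -1.83]
```

Emit:
servo_tool(increments="0 0 2 0 -5 0; 0 1 4 2 -5 -1; 0 2 5 4 -5 -1.5; 0 2 5 4 -5 -1.5; 0 2 5 4 -5 -1.5")

```text
time_s: 15.0
tool_pos: [531.8, -326.2, 169.1]
eef_rot: [-0.401, 0.563, 0.612, 0.384]
contact_force: [-0.2, 0.6, 0.2]
gripper_width: 29.5
finger_force: 0.0
```

Run:
```python
from h import *
print(robot.read_state()['joint_pos'].round(2),G(),gi((535.5,-350,150),grot(72)))
```

```text
[ 1.16  1.29 -1.    0.88 -0.07  1.91  0.44] [ 534.  -360.3  183.3] [-2.4   0.16  2.21  0.08  4.53  1.09]
```

Emit:
servo_tool(increments="-1.2 0 1 0 2 0.5; -2.4 0.2 2.2 0 4.5 1.1; -2.4 0.2 2.2 0 4.5 1.1; -2.4 0.2 2.2 0 4.5 1.1")

```text
time_s: 15.5
tool_pos: [532.8, -315.2, 137.2]
eef_rot: [-0.429, 0.554, 0.589, 0.403]
contact_force: [0.1, -0.2, -0.7]
gripper_width: 29.4
finger_force: 0.0
```

Run:
```python
from h import *
print(robot.read_state()['joint_pos'].round(2),G(),gi((535.5,-289,120),grot(72)))
im,d,W=grab('wrist');save('w5',im)
```

```text
[ 1.15  1.36 -1.    0.88 -0.09  1.91  0.44] [ 535.  -350.3  148.6] [-0.84  0.42  6.7   0.11 -0.1  -0.1 ]
```

View pics/w5.png

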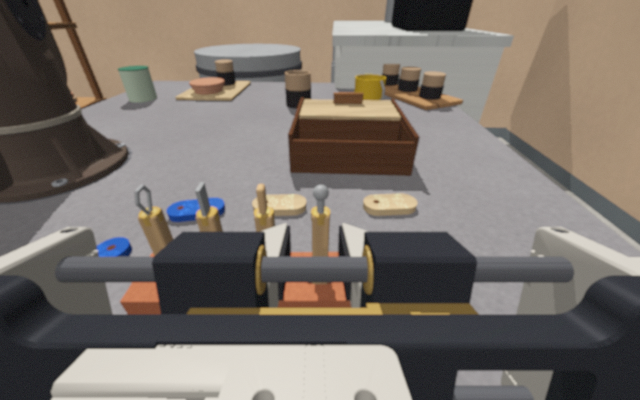

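Emit:
servo_tool(increments="-0.2 0 1.7 0 0 0; -0.4 0.1 3.4 0 0 0; -0.6 0.1 5 0 0 0; -0.8 0.2 6.4 0 0 0; -0.8 0.2 6.7 0 0 0; -0.8 0.2 6.7 0 0 0")

```text
time_s: 16.3
tool_pos: [531.2, -254.3, 109.5]
eef_rot: [-0.429, 0.554, 0.589, 0.402]
contact_force: [0.1, -0.0, -0.0]
gripper_width: 29.2
finger_force: 0.0
```

Emit:
servo_tool(increments="0 0 0 0 0 0; 0 0 0 0 0 0; 0 0 0 0 0 0; 0 0 0 0 0 0", claw=1, grip_force=30)

```text
time_s: 16.8
tool_pos: [531.1, -254.1, 109.3]
eef_rot: [-0.429, 0.554, 0.589, 0.402]
contact_force: [0.3, -0.6, -0.2]
gripper_width: 14.1
finger_force: 29.9
```

Run:
```python
from h import *
print(robot.read_state()['joint_pos'].round(2),G());g=G();print(inc(pose()[:3,3]+[0,0,150]))
```

```text
[ 1.18  1.35 -1.    1.08 -0.08  1.74  0.45] [ 533.3 -289.2  120.7]
[ 1.427e+01 -1.000e-02 -4.630e+00  0.000e+00  0.000e+00  0.000e+00]
```

Emit:
servo_tool(increments="2 0 -0.6 0 0 0; 4.5 0 -1.4 0 0 0; 7.5 0 -2.4 0 0 0; 10.5 0 -3.4 0 0 0; 13.5 0 -4.3 0 0 0; 16 0 -5.1 0 0 0; 16 0 -5.1 0 0 0")

```text
time_s: 17.68
tool_pos: [531.7, -253.0, 280.0]
eef_rot: [-0.427, 0.554, 0.59, 0.403]
contact_force: [0.1, -0.3, -0.9]
gripper_width: 14.0
finger_force: 29.9
```

Run:
```python
from h import *
print(robot.read_state()['joint_pos'].round(2),G(),robot.read_state()['gripper_width']);
print(gi((560,-150,260),grot(10,70)))
print(gi((600,48,200),grot(0,0.6)))
```

```text
[ 1.19  1.17 -1.08  1.05 -0.21  1.85  0.3 ] [ 533.8 -288.1  291.4] 13.992836403059671
[ -2.05   3.72  11.91 -16.14 -61.02  18.76]
[ -1.94   8.68  31.78 -57.51 -54.74  79.44]
```

Emit:
servo_tool(increments="-0.3 0.5 1.5 -2.3 -8.7 2.7; -0.6 1 3.4 -4.6 -17.4 5.4; -0.9 1.6 5.1 -6.9 -26 8; -1.2 2.1 6.8 -9.2 -35 10.7; -1.5 2.6 8.5 -11.5 -43.5 13.4; -1.8 3.2 10.2 -13.8 -52 16; -2 3.7 11.9 -16 -61 18.8; -2 3.7 11.9 -16 -61 18.8")

```text
time_s: 18.68
tool_pos: [561.8, -136.7, 222.8]
eef_rot: [-0.052, 0.813, 0.576, 0.07]
contact_force: [-0.7, 0.3, -0.7]
gripper_width: 13.6
finger_force: 30.0
```

Run:
```python
from h import *
print(robot.read_state()['joint_pos'].round(2),G(),robot.read_state()['gripper_width']);
print(gi((600,48,180),grot(-5,0.6)))
```

```text
[ 0.84  0.48 -0.84  1.63  0.2   1.14 -0.35] [ 559.8 -142.8  259.2] 13.618763826153621
[ 16.92  -2.78  11.08  -3.24 -12.94  70.19]
```

Emit:
servo_tool(increments="2 -0.2 0.5 -0.4 -1.6 9; 4.5 -0.5 1 -0.8 -3.2 18; 7 -0.9 2 -1.2 -5 27; 9.5 -1.3 3 -1.6 -6.6 36; 12 -1.8 5 -2 -8.4 45; 14.5 -2.2 7 -2.4 -10 54; 16.5 -2.6 9 -2.8 -11.6 63; 16.9 -2.8 11 -3.2 -12.9 70; 16.9 -2.8 11 -3.2 -12.9 70; 16.9 -2.8 11 -3.2 -12.9 70")

```text
time_s: 19.92
tool_pos: [598.0, 38.9, 142.6]
eef_rot: [-0.001, 0.999, 0.002, -0.044]
contact_force: [0.9, 0.3, -0.7]
gripper_width: 13.8
finger_force: 30.0
```

Run:
```python
from h import *
print(robot.read_state()['joint_pos'].round(2),G(),robot.read_state()['gripper_width']);
print(gi((600,48,42),grot(-5,0.6)))
```

```text
[ 0.16  0.55 -0.47  1.6   0.24  1.13 -1.93] [601.2  38.8 179.4] 13.82518956091327
[ 1.11 -0.87 13.7  -0.18  0.09 -0.34]
```

Emit:
servo_tool(increments="0 -0.9 1 0 0 0; 0.3 -0.9 4 0 0 0; 0.6 -0.9 7.5 0 0 0; 0.8 -0.9 10.5 0 0 0; 1 -0.9 12.7 0 0 0; 1.1 -0.9 13.7 0 0 0; 1.1 -0.9 13.7 0 0 0")

```text
time_s: 20.8
tool_pos: [596.4, 49.5, 5.1]
eef_rot: [-0.001, 0.999, 0.002, -0.045]
contact_force: [-0.4, -0.4, 0.6]
gripper_width: 13.4
finger_force: 30.0
```

Emit:
servo_tool(increments="0 0 0 0 0 0; 0 0 0 0 0 0; 0 0 0 0 0 0; 0 0 -2 0 0 0; 0 0 -6 0 0 0; 0 0 -11 0 0 0; 0 0 -16 0 0 0; 0 0 -16 0 0 0", claw=0.68)

```text
time_s: 21.8
tool_pos: [613.7, 50.1, 169.2]
eef_rot: [-0.002, 0.999, 0.001, -0.04]
contact_force: [-0.0, -0.3, -0.9]
gripper_width: 29.5
finger_force: 0.0
```

Run:
```python
from h import *
print(robot.read_state()['joint_pos'].round(2),G())
im,d,W=grab('wrist');im2,_,_=grab('top');save('p6',np.hstack([cv2.resize(im[0:240,150:470],(480,360)),cv2.resize(im2[120:220,240:340],(320,360))]))
print(gi((490,-350,260),grot(35,93.7)))
```

```text
[ 0.15  0.55 -0.47  1.54  0.23  1.19 -1.93] [616.6  49.9 206.1]
[-12.87  37.75  -5.45  24.51  30.47 -91.85]
```

View pics/p6.png

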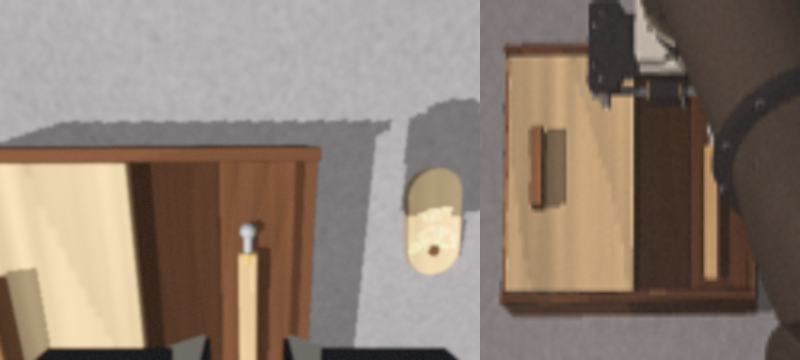

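Emit:
servo_tool(increments="-1 3 -3 2.5 3 -9.2; -2.5 7 -5 5 6 -18.4; -4 11 -6 7.4 9 -27.6; -5 15 -6.5 9.8 12 -36.8; -6.5 19 -6.5 12.3 15.2 -46; -8 23 -6.5 14.7 18.3 -55; -9 27 -6 17 21.3 -64.3; -10.5 31 -6 19.6 24.4 -73.5; -12 35 -5.5 22 27.4 -82.7; -12.9 37.8 -5.5 24.5 30.5 -91.9")

```text
time_s: 23.15
tool_pos: [486.2, -331.8, 227.6]
eef_rot: [-0.221, 0.651, 0.696, 0.206]
contact_force: [-0.4, -0.1, -0.1]
gripper_width: 29.1
finger_force: 0.0
```

Run:
```python
from h import *
print(robot.read_state()['joint_pos'].round(2),G(),gi((490,-352,150),grot(72)))
```

```text
[ 1.21  0.85 -0.93  1.22  0.1   1.63  0.44] [ 487.6 -353.1  257.8] [-3.930e+00  2.700e-01  8.120e+00 -1.700e-01  3.679e+01  3.000e-02]
```

Emit:
servo_tool(increments="-0.8 0.1 1.5 0 9 0; -1.7 0.2 3.3 0 18 0; -2.6 0.3 5.2 0 27 0; -3.4 0.3 6.8 0 33 0; -3.9 0.3 8.1 0 36.8 0; -3.9 0.3 8.1 0 36.8 0")

```text
time_s: 23.9
tool_pos: [489.1, -313.7, 137.1]
eef_rot: [-0.431, 0.554, 0.589, 0.401]
contact_force: [0.1, -0.1, 0.1]
gripper_width: 29.8
finger_force: 0.0
```

Run:
```python
from h import *
print(robot.read_state()['joint_pos'].round(2),G(),gi((489.4,-292,120.5),grot(72)))
```

```text
[ 1.21  1.31 -0.93  1.   -0.12  1.88  0.5 ] [ 491.5 -348.8  148.4] [-0.92  0.19  6.26 -0.17 -0.1  -0.28]
```

Emit:
servo_tool(increments="-0.3 0 1.7 0 0 0; -0.5 0.1 3.4 0 0 0; -0.7 0.2 5 0 0 0; -0.9 0.2 6 0 0 0; -0.9 0.2 6.3 0 0 0; -0.9 0.2 6.3 0 0 0")

```text
time_s: 24.65
tool_pos: [488.6, -257.8, 113.3]
eef_rot: [-0.428, 0.554, 0.591, 0.401]
contact_force: [0.3, 0.6, -0.2]
gripper_width: 29.5
finger_force: 0.0
```

Emit:
servo_tool(increments="0 0 0 0 0 0; 0 0 0 0 0 0; 0 0 0 0 0 0; 0 0 0 0 0 0", claw=1)

```text
time_s: 25.15
tool_pos: [488.6, -257.7, 113.0]
eef_rot: [-0.428, 0.554, 0.591, 0.401]
contact_force: [0.3, 0.1, 0.6]
gripper_width: 13.9
finger_force: 30.0
```

Emit:
servo_tool(increments="2 0 -0.6 0 0 0; 4.5 0 -1.4 0 0 0; 7.5 0 -2.4 0 0 0; 10.5 0 -3.4 0 0 0; 13.5 0 -4.3 0 0 0; 16 0 -5.1 0 0 0; 16 0 -5.1 0 0 0")

```text
time_s: 26.02
tool_pos: [489.1, -256.0, 283.5]
eef_rot: [-0.427, 0.554, 0.592, 0.401]
contact_force: [0.0, -0.4, -1.2]
gripper_width: 13.9
finger_force: 30.0
```

Run:
```python
from h import *
print(robot.read_state()['joint_pos'].round(2),G());
print(gi((540,-150,260),grot(10,70)))
```

```text
[ 1.24  1.11 -1.01  1.14 -0.25  1.85  0.37] [ 491.3 -291.1  295.2]
[ -2.3    6.02  12.17 -16.19 -60.8   18.93]
```

Emit:
servo_tool(increments="-0.3 0.8 1.6 -2.3 -8.7 2.7; -0.6 1.7 3.4 -4.6 -17.4 5.4; -0.9 2.6 5.1 -6.9 -26 8; -1.3 3.5 6.9 -9.2 -35 10.7; -1.6 4.3 8.7 -11.5 -43.5 13.4; -2 5.2 10.4 -13.8 -52 16; -2.3 6 12.2 -16 -61 18.9; -2.3 6 12.2 -16 -61 18.9")

```text
time_s: 27.02
tool_pos: [541.9, -136.3, 222.2]
eef_rot: [-0.051, 0.812, 0.577, 0.069]
contact_force: [1.0, 0.4, -0.8]
gripper_width: 13.9
finger_force: 30.0
```

Run:
```python
from h import *
print(robot.read_state()['joint_pos'].round(2),G(),robot.read_state()['gripper_width']);
print(gi((605,90,200),grot(-5,0.6)))
```

```text
[ 0.84  0.44 -0.8   1.68  0.16  1.12 -0.3 ] [ 539.9 -142.2  258.6] 13.901274508817659
[ 21.99  -1.76   9.8   -3.11 -12.8   70.31]
```

Emit:
servo_tool(increments="3 -0.2 0.5 -0.4 -1.6 9; 6 -0.5 1 -0.8 -3.2 18; 9 -0.7 2 -1.2 -5 27; 12 -1 3 -1.6 -6.6 36; 15 -1.2 5 -2 -8.4 45; 18 -1.4 7 -2.4 -10 54; 21 -1.7 9 -2.8 -11.6 63; 22 -1.8 9.8 -3.1 -12.8 70.3; 22 -1.8 9.8 -3.1 -12.8 70.3; 22 -1.8 9.8 -3.1 -12.8 70.3")

```text
time_s: 28.28
tool_pos: [603.3, 80.5, 161.7]
eef_rot: [-0.001, 0.999, 0.0, -0.045]
contact_force: [-0.3, -1.7, 0.1]
gripper_width: 13.8
finger_force: 30.0
```

Run:
```python
from h import *
print(robot.read_state()['joint_pos'].round(2),G(),robot.read_state()['gripper_width']);
print(gi((600,90,44),grot(-5,0.6)))
```

```text
[ 0.08  0.55 -0.45  1.56  0.21  1.18 -1.98] [606.6  80.4 198.6] 13.808003148391892
[ 0.73 -0.93 15.45 -0.11  0.12 -0.56]
```

Emit:
servo_tool(increments="0 -0.9 1 0 0 0; 0.2 -0.9 5 0 0 0; 0.4 -0.9 9 0 0 0; 0.6 -0.9 12 0 0 0; 0.7 -0.9 14.5 0 0 0; 0.7 -0.9 15.4 0 0 0; 0.7 -0.9 15.4 0 0 0")

```text
time_s: 29.15
tool_pos: [596.4, 91.3, 8.0]
eef_rot: [-0.001, 0.999, -0.0, -0.045]
contact_force: [-0.4, 0.1, -1.1]
gripper_width: 13.5
finger_force: 30.0
```

Emit:
servo_tool(increments="0 0 0 0 0 0; 0 0 0 0 0 0; 0 0 0 0 0 0; 0 0 -2 0 0 0; 0 0 -6 0 0 0; 0 0 -11 0 0 0; 0 0 -16 0 0 0; 0 0 -16 0 0 0", claw=0.68)

```text
time_s: 30.15
tool_pos: [613.6, 92.5, 172.1]
eef_rot: [-0.002, 0.999, -0.0, -0.04]
contact_force: [0.2, -0.2, -0.1]
gripper_width: 29.4
finger_force: 0.0
```

Run:
```python
from h import *
print(robot.read_state()['joint_pos'].round(2),G())
print(gi((446,-350,260),grot(35,93.7)))
im,d,W=grab('wrist')
m=(W[...,2]>17)&(W[...,2]<60)&(W[...,1]>16)&(W[...,1]<121)&(W[...,0]>485)&(W[...,0]<680)
n,lab,st,c=cv2.connectedComponentsWithStats(m.astype(np.uint8))
for i in range(1,n):
    if st[i,4]>60: q=W[lab==i];print(st[i,4],np.percentile(q,[2,50,98],axis=0).round().tolist())
```

```text
[ 0.07  0.55 -0.45  1.52  0.21  1.2  -1.99] [616.6  92.4 209. ]
[-17.29  42.12  -4.53  24.81  30.08 -91.95]
797 [[544.0, 42.0, 18.0], [589.0, 49.0, 23.0], [637.0, 55.0, 25.0]]
1069 [[499.0, 83.0, 20.0], [566.0, 90.0, 23.0], [632.0, 96.0, 25.0]]
```

Emit:
servo_tool(increments="-1.5 4 -3 2.5 3 -9.2; -3.5 8 -5 5 6 -18.4; -5 12 -6 7.4 9 -27.6; -7 17 -6.5 9.9 12 -36.8; -8.5 21 -6.5 12.4 15 -46; -10.5 26 -6.5 14.9 18 -55.2; -12 30 -6 17.4 21 -64.4; -14 34 -6 19.8 24 -73.6; -15.5 38 -5 22.3 27 -82.8; -17.3 42.1 -4.5 24.8 30 -92")

```text
time_s: 31.45
tool_pos: [440.7, -331.0, 225.6]
eef_rot: [-0.223, 0.652, 0.696, 0.202]
contact_force: [1.3, -0.6, 0.1]
gripper_width: 29.1
finger_force: 0.0
```

Run:
```python
from h import *
print(robot.read_state()['joint_pos'].round(2),G(),gi((448,-355,150),grot(72)))
```

```text
[ 1.26  0.78 -0.87  1.32  0.06  1.6   0.52] [ 442.4 -352.1  255.9] [-4.11  0.66  7.74 -0.43 37.   -0.33]
```

Emit:
servo_tool(increments="-0.8 0.2 1.5 0 9 0; -1.8 0.3 3.3 0 18 0; -2.8 0.5 5 0 27 0; -3.6 0.6 6.6 -0.2 33 0; -4.1 0.7 7.7 -0.4 37 -0.3; -4.1 0.7 7.7 -0.4 37 -0.3")

```text
time_s: 32.2
tool_pos: [446.7, -318.2, 136.8]
eef_rot: [-0.43, 0.556, 0.588, 0.402]
contact_force: [-1.3, 0.1, -0.5]
gripper_width: 29.6
finger_force: 0.0
```

Run:
```python
from h import *
print(robot.read_state()['joint_pos'].round(2),G(),gi((446.2,-294,121),grot(72)))
```

```text
[ 1.26  1.25 -0.85  1.09 -0.16  1.86  0.58] [ 448.9 -353.4  148.2] [-0.76  0.1   6.49  0.12 -0.07 -0.39]
```

Emit:
servo_tool(increments="-0.2 0 1.7 0 0 0; -0.4 0.1 3.4 0 0 0; -0.6 0.1 5 0 0 0; -0.8 0.1 6.2 0 0 0; -0.8 0.1 6.5 0 0 0; -0.8 0.1 6.5 0 0 0")

```text
time_s: 32.95
tool_pos: [445.2, -260.2, 112.9]
eef_rot: [-0.427, 0.556, 0.59, 0.401]
contact_force: [-0.4, 0.0, 0.1]
gripper_width: 29.4
finger_force: 0.0
```

Emit:
servo_tool(increments="0 0 0 0 0 0; 0 0 0 0 0 0; 0 0 0 0 0 0; 0 0 0 0 0 0", claw=1)

```text
time_s: 33.45
tool_pos: [445.2, -260.0, 112.5]
eef_rot: [-0.427, 0.556, 0.589, 0.402]
contact_force: [0.9, -0.4, 0.2]
gripper_width: 13.4
finger_force: 30.0
```

Emit:
servo_tool(increments="2 0 -0.6 0 0 0; 4.5 0 -1.4 0 0 0; 7.5 0 -2.4 0 0 0; 10.5 0 -3.4 0 0 0; 13.5 0 -4.3 0 0 0; 16 0 -5.1 0 0 0; 16 0 -5.1 0 0 0")

```text
time_s: 34.33
tool_pos: [445.8, -258.4, 282.9]
eef_rot: [-0.426, 0.556, 0.59, 0.402]
contact_force: [0.0, 0.2, -0.7]
gripper_width: 13.7
finger_force: 30.0
```

Run:
```python
from h import *
print(robot.read_state()['joint_pos'].round(2),G());
print(gi((540,-150,270),grot(10,70)))
```

```text
[ 1.29  1.04 -0.94  1.23 -0.29  1.84  0.46] [ 447.9 -293.4  294.5]
[ -1.28  10.3   11.84 -16.05 -60.77  18.65]
```

Emit:
servo_tool(increments="-0.2 1.4 1.6 -2.3 -8.7 2.7; -0.4 2.9 3.4 -4.6 -17.4 5.4; -0.5 4.4 5 -6.9 -26 8; -0.7 5.9 6.7 -9.2 -35 10.7; -0.9 7.3 8.4 -11.5 -43.5 13.4; -1.1 8.8 10.1 -13.8 -52 16; -1.3 10.3 11.8 -16 -60.8 18.7; -1.3 10.3 11.8 -16 -60.8 18.7")

```text
time_s: 35.33
tool_pos: [542.7, -136.6, 232.2]
eef_rot: [-0.051, 0.813, 0.576, 0.071]
contact_force: [-1.2, -1.1, -0.4]
gripper_width: 13.8
finger_force: 30.0
```

Run:
```python
from h import *
print(robot.read_state()['joint_pos'].round(2),G(),robot.read_state()['gripper_width']);
print(gi((605,78,200),grot(-5,0.6)))
```

```text
[ 0.81  0.41 -0.74  1.67  0.11  1.13 -0.27] [ 540.6 -142.7  268.7] 13.838562821985109
[ 20.66  -1.5   10.67  -3.19 -13.01  70.19]
```

Emit:
servo_tool(increments="3 -0.2 0.5 -0.4 -1.6 9; 6 -0.4 1 -0.8 -3.2 18; 9 -0.6 2 -1.2 -5 27; 12 -0.8 3 -1.6 -6.6 36; 15 -1 5 -2 -8.4 45; 18 -1.2 7 -2.4 -10 54; 20 -1.4 9 -2.8 -11.6 63; 20.7 -1.5 10.7 -3.2 -13 70.2; 20.7 -1.5 10.7 -3.2 -13 70.2; 20.7 -1.5 10.7 -3.2 -13 70.2")

```text
time_s: 36.58
tool_pos: [603.2, 68.6, 161.7]
eef_rot: [-0.0, 0.999, 0.0, -0.045]
contact_force: [-0.2, -0.3, -0.2]
gripper_width: 14.1
finger_force: 30.0
```

Run:
```python
from h import *
print(robot.read_state()['joint_pos'].round(2),G(),robot.read_state()['gripper_width']);
print(gi((600,69.5,50),grot(-5,0.6)))
```

```text
[ 0.08  0.54 -0.41  1.56  0.19  1.17 -1.94] [606.5  68.6 198.5] 14.072288476752435
[ 0.69 -0.07 14.85 -0.11  0.11 -0.59]
```

Emit:
servo_tool(increments="0 0 1 0 0 0; 0.2 0 5 0 0 0; 0.4 0 9 0 0 0; 0.6 0 12 0 0 0; 0.7 0 14 0 0 0; 0.7 0 14.8 0 0 0; 0.7 0 14.8 0 0 0")

```text
time_s: 37.45
tool_pos: [596.9, 69.6, 13.7]
eef_rot: [-0.0, 0.999, -0.001, -0.045]
contact_force: [-0.6, -0.8, -0.3]
gripper_width: 14.1
finger_force: 30.0
```

Emit:
servo_tool(increments="0 0 0 0 0 0; 0 0 0 0 0 0; 0 0 0 0 0 0; 0 0 -2 0 0 0; 0 0 -6 0 0 0; 0 0 -11 0 0 0; 0 0 -16 0 0 0; 0 0 -16 0 0 0", claw=0.68)

```text
time_s: 38.45
tool_pos: [614.1, 70.8, 177.7]
eef_rot: [-0.001, 0.999, -0.001, -0.04]
contact_force: [-0.7, -0.3, -1.0]
gripper_width: 29.4
finger_force: 0.0
```

```bash
cat > comp.py <<'E'
from h import *
def comp():
    im,d,W=grab('wrist')
    m=(W[...,2]>17)&(W[...,2]<60)&(W[...,1]>16)&(W[...,1]<121)&(W[...,0]>485)&(W[...,0]<680)
    n,lab,st,c=cv2.connectedComponentsWithStats(m.astype(np.uint8))
    for i in range(1,n):
        if st[i,4]>60: q=W[lab==i];print(st[i,4],np.percentile(q,[2,50,98],axis=0).round().tolist())
    return im,d,W
E
python3 - <<'E'
from comp import *
print(robot.read_state()['joint_pos'].round(2),G())
print(gi((404,-352,262),grot(35,93.7)))
comp()
E
```

```text
[ 0.08  0.54 -0.41  1.52  0.19  1.2  -1.94] [617.1  70.7 214.6]
[-21.45  40.19  -3.77  24.87  30.12 -92.01]
1050 [[496.0, 61.0, 21.0], [564.0, 68.0, 23.0], [630.0, 75.0, 25.0]]
1104 [[498.0, 41.0, 18.0], [568.0, 49.0, 23.0], [636.0, 55.0, 25.0]]
1058 [[496.0, 83.0, 19.0], [565.0, 90.0, 23.0], [632.0, 97.0, 25.0]]
```

Emit:
servo_tool(increments="-2 4 -3 2.5 3 -9.2; -4 8 -5 5 6 -18.4; -6 12 -6 7.4 9 -27.6; -8.5 16 -6.5 9.9 12 -36.8; -10.5 20 -6.5 12.4 15 -46; -13 24 -6 14.9 18 -55.2; -15 28 -5.5 17.4 21 -64.4; -17 32 -5 19.8 24 -73.6; -19.5 36 -4.5 22.3 27 -82.8; -21.5 40.2 -3.8 24.8 30 -92")

```text
time_s: 39.75
tool_pos: [397.9, -333.2, 228.6]
eef_rot: [-0.221, 0.658, 0.692, 0.201]
contact_force: [1.7, 1.1, -0.3]
gripper_width: 29.7
finger_force: 0.0
```

Run:
```python
from h import *
print(robot.read_state()['joint_pos'].round(2),G(),gi((405,-358,150),grot(72)))
```

```text
[ 1.3   0.71 -0.78  1.4  -0.    1.58  0.61] [ 399.5 -354.2  259.1] [-4.3   0.65  7.97  0.05 37.29 -0.98]
```

Emit:
servo_tool(increments="-0.8 0.2 1.5 0 9 0; -1.8 0.3 3.3 0 18 -0.3; -2.8 0.5 5 0 27 -0.6; -3.7 0.6 6.7 0 33 -0.8; -4.3 0.7 8 0 37.3 -1; -4.3 0.7 8 0 37.3 -1")

```text
time_s: 40.5
tool_pos: [403.9, -320.6, 135.7]
eef_rot: [-0.43, 0.555, 0.588, 0.402]
contact_force: [0.3, 0.5, 0.3]
gripper_width: 29.6
finger_force: 0.0
```

Run:
```python
from h import *
print(robot.read_state()['joint_pos'].round(2),G(),gi((402.7,-297,121),grot(72)))
```

```text
[ 1.29  1.2  -0.76  1.18 -0.19  1.85  0.67] [ 406.  -355.7  147.1] [-0.69  0.02  6.4   0.15 -0.15 -0.34]
```

Emit:
servo_tool(increments="-0.2 0 1.7 0 0 0; -0.4 0 3.4 0 0 0; -0.6 0 5 0 0 0; -0.7 0 6.2 0 0 0; -0.7 0 6.4 0 0 0; -0.7 0 6.4 0 0 0")

```text
time_s: 41.25
tool_pos: [401.7, -263.5, 113.1]
eef_rot: [-0.427, 0.556, 0.59, 0.402]
contact_force: [-0.4, -0.8, -0.1]
gripper_width: 29.1
finger_force: 0.0
```

Emit:
servo_tool(increments="0 0 0 0 0 0; 0 0 0 0 0 0; 0 0 0 0 0 0; 0 0 0 0 0 0", claw=1)

```text
time_s: 41.75
tool_pos: [401.6, -263.2, 112.7]
eef_rot: [-0.427, 0.555, 0.589, 0.402]
contact_force: [0.0, 0.4, -0.3]
gripper_width: 13.6
finger_force: 30.0
```

Emit:
servo_tool(increments="2 0 -0.6 0 0 0; 4.5 0 -1.4 0 0 0; 7.5 0 -2.4 0 0 0; 10.5 0 -3.4 0 0 0; 13.5 0 -4.3 0 0 0; 16 0 -5.1 0 0 0; 16 0 -5.1 0 0 0")

```text
time_s: 42.62
tool_pos: [402.0, -261.7, 282.9]
eef_rot: [-0.426, 0.555, 0.591, 0.402]
contact_force: [-0.1, -0.6, -1.0]
gripper_width: 13.7
finger_force: 30.0
```

Run:
```python
from h import *
print(robot.read_state()['joint_pos'].round(2),G());
print(gi((520,-150,275),grot(10,70)))
```

```text
[ 1.33  0.98 -0.84  1.31 -0.33  1.86  0.56] [ 404.1 -296.7  294.6]
[ -0.77  12.69  11.87 -16.   -60.81  18.68]
```

Emit:
servo_tool(increments="-0.1 1.8 1.6 -2.3 -8.7 2.7; -0.2 3.6 3.4 -4.6 -17.4 5.4; -0.3 5.4 5 -6.9 -26 8; -0.4 7.2 6.7 -9.2 -35 10.7; -0.5 9 8.4 -11.5 -43.5 13.4; -0.6 10.8 10.1 -13.8 -52 16; -0.8 12.7 11.8 -16 -60.8 18.7; -0.8 12.7 11.8 -16 -60.8 18.7")

```text
time_s: 43.62
tool_pos: [523.1, -136.8, 237.3]
eef_rot: [-0.051, 0.813, 0.576, 0.071]
contact_force: [-0.5, -1.3, -0.5]
gripper_width: 13.5
finger_force: 30.0
```

Run:
```python
from h import *
print(robot.read_state()['joint_pos'].round(2),G(),robot.read_state()['gripper_width']);
print(gi((605,100,205),grot(-5,0.6)))
```

```text
[ 0.8   0.36 -0.69  1.71  0.06  1.12 -0.21] [ 521.  -143.   273.7] 13.499002711263984
[ 23.35  -0.4   11.18  -3.2  -13.11  70.2 ]
```

Emit:
servo_tool(increments="3.5 0 0.5 -0.4 -1.6 9; 7 -0.1 1 -0.8 -3.2 18; 10 -0.1 2 -1.2 -5 27; 13 -0.2 3 -1.6 -6.6 36; 16.5 -0.2 5 -2 -8.4 45; 20 -0.3 7 -2.4 -10 54; 22.5 -0.3 9 -2.8 -11.6 63; 23.4 -0.4 11.2 -3.2 -13 70.2; 23.4 -0.4 11.2 -3.2 -13 70.2; 23.4 -0.4 11.2 -3.2 -13 70.2")

```text
time_s: 44.88
tool_pos: [603.2, 90.3, 167.0]
eef_rot: [-0.001, 0.999, -0.0, -0.044]
contact_force: [0.5, -0.9, 0.3]
gripper_width: 13.7
finger_force: 30.0
```

Run:
```python
from h import *
print(robot.read_state()['joint_pos'].round(2),G(),robot.read_state()['gripper_width']);
print(gi((600,93,58),grot(-5,0.6)))
```

```text
[ 0.03  0.53 -0.39  1.55  0.18  1.18 -1.96] [606.4  90.2 203.8] 13.735421697785572
[ 0.65 -0.25 14.58 -0.14  0.05 -0.61]
```

Emit:
servo_tool(increments="0 -0.2 1 0 0 0; 0.2 -0.2 5 0 0 0; 0.4 -0.2 9 0 0 0; 0.6 -0.2 12 0 0 0; 0.7 -0.2 14 0 0 0; 0.7 -0.2 14.6 0 0 0; 0.7 -0.2 14.6 0 0 0")

```text
time_s: 45.75
tool_pos: [597.5, 93.6, 21.2]
eef_rot: [-0.001, 0.999, -0.001, -0.044]
contact_force: [-0.4, -0.5, -0.3]
gripper_width: 13.8
finger_force: 30.0
```

Emit:
servo_tool(increments="0 0 0 0 0 0; 0 0 0 0 0 0; 0 0 0 0 0 0; 0 0 -2 0 0 0; 0 0 -6 0 0 0; 0 0 -11 0 0 0; 0 0 -16 0 0 0; 0 0 -20 0 0 0", claw=0.75)

```text
time_s: 46.75
tool_pos: [615.4, 93.8, 222.6]
eef_rot: [-0.001, 0.999, -0.001, -0.043]
contact_force: [0.5, 0.5, -1.1]
gripper_width: 23.1
finger_force: 0.0
```

Run:
```python
from comp import *
from meas import ribs
print(robot.read_state()['joint_pos'].round(2),G())
im,d,W=comp();im2,_,_=ribs('top')
im3,_,_=grab('scene')
save('p7',np.hstack([cv2.resize(im[0:240,150:470],(480,360)),cv2.resize(im3[190:340,240:400],(320,360))]))
```

```text
[ 0.02  0.51 -0.39  1.45  0.16  1.3  -1.95] [618.6  93.8 259.5]
770 [[520.0, 42.0, 18.0], [577.0, 49.0, 23.0], [636.0, 55.0, 25.0]]
808 [[497.0, 62.0, 21.0], [565.0, 69.0, 23.0], [630.0, 76.0, 25.0]]
1040 [[496.0, 83.0, 21.0], [566.0, 91.0, 37.0], [632.0, 99.0, 39.0]]
rib 0.88 287 [ 259.9 -241.1] [82.6 40.2] 69.4 z 12.3 BLUE
rib 0.78 256 [ 620.5 -118.4] [81.9 40.3] 8.5 z 12.9 wood
```

View pics/p7.png

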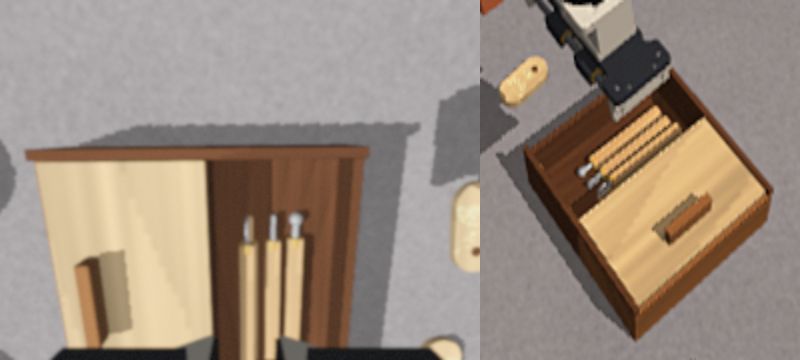

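Run:
```python
from h import *
print(gi((665,-118,260),down(8.5)))
```

```text
[ 4.97 21.17 -0.69 -0.47  4.92 -8.59]
```

Emit:
servo_tool(increments="1 3 0 0 1 -2; 2 8 -0.3 0 2.5 -4; 3.5 13 -0.5 0 4 -6; 4.5 18 -0.7 -0.5 4.9 -8; 5 21.2 -0.7 -0.5 4.9 -8.6; 5 21.2 -0.7 -0.5 4.9 -8.6; 5 21.2 -0.7 -0.5 4.9 -8.6", claw=0.25)

```text
time_s: 47.82
tool_pos: [664.3, -117.4, 221.0]
eef_rot: [-0.0, 0.997, 0.074, -0.002]
contact_force: [-0.4, 1.2, 0.7]
gripper_width: 68.7
finger_force: 0.0
```

Run:
```python
from meas import *
print(G());ribs('wrist');ribs('top');ribs('scene')
```

```text
[ 664.4 -117.4  258. ]
rib 0.76 1370 [ 623.4 -120.4] [84.1 39.2] 7.7 z 11.5 wood
rib 0.77 243 [ 462.7 -109. ] [76.2 39.9] 3.6 z 12.8 wood
rib 0.6 128 [ 623.5 -108.8] [29.  79.2] 83.5 z 13.2 wood
rib 0.46 560 [597.4  71. ] [118.5 106.7] 0.3 z 12.5 wood
rib 0.69 228 [ 467.2 -107.3] [80.4 42. ] 1.0 z 10.9 wood
rib 0.61 192 [ 342.7 -126.4] [85.2 39.5] 16.2 z 11.1 BLUE
rib 0.57 175 [ 264.  -238.8] [85.1 41.2] 66.0 z 11.0 BLUE
rib 0.51 272 [ 625.3 -116.5] [84.3 42.9] 10.0 z 11.0 wood
```

Rib-like objects in the top picture: wooden at (358,155), since knocked a little aside, and at (362,207); blue at (369,245) and (405,270). The wooden pair fits the description and the crop confirms it. I'm reaching for the first one.

Run:
```python
from h import *
print(gi((622.5,-119,21.5),down(8)))
```

```text
[-4.18e+00 -4.90e-01  2.38e+01  2.00e-02  1.00e-01  5.80e-01]
```

Emit:
servo_tool(increments="-1 0 4 0 0 0; -2 -0.2 9 0 0 0; -3 -0.4 14 0 0 0; -4 -0.5 18 0 0 0.5; -4.2 -0.5 21 0 0 0.5; -4.2 -0.5 23 0 0 0.5; -4.2 -0.5 23.7 0 0 0.5; -4.2 -0.5 23.7 0 0 0.5")

```text
time_s: 49.12
tool_pos: [622.8, -119.7, -14.2]
eef_rot: [0.0, 0.998, 0.07, -0.001]
contact_force: [-1.0, 0.3, 0.4]
gripper_width: 68.9
finger_force: 0.0
```

Emit:
servo_tool(increments="0 0 0 0 0 0; 0 0 0 0 0 0; 0 0 0 0 0 0; 0 0 0 0 0 0; 0 0 0 0 0 0", claw=1)

```text
time_s: 49.75
tool_pos: [622.5, -119.9, -14.1]
eef_rot: [0.0, 0.998, 0.07, -0.001]
contact_force: [-1.0, -0.2, 5.2]
gripper_width: 39.6
finger_force: 30.0
```

Emit:
servo_tool(increments="0 0 -2 0 0 0; 0 0 -5 0 0 0; 0 0 -10 0 0 0; 0 0 -14 0 0 0; 0 0 -14 0 0 0")

```text
time_s: 50.38
tool_pos: [625.1, -119.7, 130.4]
eef_rot: [0.001, 0.998, 0.07, 0.003]
contact_force: [-0.6, 0.7, -0.3]
gripper_width: 39.5
finger_force: 30.0
```

Run:
```python
from h import *
print(G(),gi((630,58,130),down(0.6)))
```

```text
[ 624.9 -119.7  167.4] [  2.94 -17.54   3.71   0.11  -0.31   7.41]
```

Emit:
servo_tool(increments="0.5 -3 0 0 0 1; 1 -7 0 0 0 3; 1.5 -11 0 0 0 5; 2 -15 0 0 0 7.4; 2.9 -17.4 0.5 0 -0.3 7.4; 2.9 -17.4 2 0 -0.3 7.4; 2.9 -17.4 3.7 0 -0.3 7.4; 2.9 -17.4 3.7 0 -0.3 7.4")

```text
time_s: 51.38
tool_pos: [625.3, 54.4, 86.1]
eef_rot: [0.001, 1.0, 0.004, -0.006]
contact_force: [0.2, -0.0, 0.2]
gripper_width: 39.5
finger_force: 30.0
```

Run:
```python
from h import *
print(G(),robot.read_state()['gripper_width'],gi((630,56,52),down(0.6)))
```

```text
[625.7  54.5 123.1] 39.515007569940735 [ 0.55 -0.18  7.1   0.14  0.63 -0.1 ]
```

Emit:
servo_tool(increments="0.3 -0.1 1.5 0 0.6 0; 0.5 -0.2 3.5 0 0.6 0; 0.5 -0.2 5.5 0 0.6 0; 0.5 -0.2 7 0 0.6 0; 0.5 -0.2 7.1 0 0.6 0; 0.5 -0.2 7.1 0 0.6 0")

```text
time_s: 52.12
tool_pos: [631.7, 58.7, 17.5]
eef_rot: [0.0, 1.0, 0.005, 0.002]
contact_force: [-0.7, -1.0, -0.4]
gripper_width: 39.7
finger_force: 30.0
```

Emit:
servo_tool(increments="0 0 0 0 0 0; 0 0 0 0 0 0; 0 0 0 0 0 0; 0 0 -2 0 0 0; 0 0 -6 0 0 0; 0 0 -11 0 0 0; 0 0 -16 0 0 0; 0 0 -20 0 0 0", claw=0.51)

```text
time_s: 53.12
tool_pos: [631.1, 59.0, 221.4]
eef_rot: [0.0, 1.0, 0.005, 0.003]
contact_force: [-0.1, -0.0, 0.3]
gripper_width: 45.3
finger_force: 0.0
```

Run:
```python
from comp import *
from meas import ribs
print(G(),gi((510,-109,260),down(5)))
comp();ribs('top')
```

```text
[630.8  59.1 258.4] [-12.29  16.67  -0.24   0.04  -0.37  -4.38]
2796 [[511.0, 38.0, 22.0], [613.0, 57.0, 32.0], [672.0, 76.0, 38.0]]
995 [[514.0, 83.0, 20.0], [573.0, 91.0, 37.0], [633.0, 99.0, 39.0]]
rib 0.48 225 [ 258.5 -245.8] [70.5 38.4] 63.2 z 13.2 BLUE
```

Emit:
servo_tool(increments="-2 3 0 0 0 -1; -4 6 0 0 0 -2; -7 9.5 0 0 0 -3; -9.5 13 0 0 0 -4.4; -12 16.5 0 0 0 -4.4; -12.3 16.7 0 0 0 -4.4; -12.3 16.7 0 0 0 -4.4", claw=0.25)

```text
time_s: 54.15
tool_pos: [509.3, -109.2, 216.9]
eef_rot: [0.0, 0.999, 0.044, 0.002]
contact_force: [-0.3, 0.3, -0.1]
gripper_width: 69.0
finger_force: 0.0
```

Run:
```python
from meas import *
print(G());im,d,W=ribs('wrist');save('w8',im[0:240,100:540]);ribs('scene')
print(gi((466,-109,21.5),down(6)))
```

```text
[ 509.2 -109.2  253.9]
rib 0.91 2608 [638.   56.8] [90.2 41.3] 2.3 z 33.9 wood
rib 0.8 435 [ 337.  -129.4] [77.5 39.4] 21.8 z 11.6 BLUE
rib 0.64 1386 [ 465.7 -110.4] [83.9 38.6] 5.7 z 11.5 wood
rib 0.81 239 [ 467.1 -108.7] [83.8 44.1] 7.3 z 10.9 wood
rib 0.72 341 [636.3  60.8] [79.  40.3] 1.0 z 33.5 wood
rib 0.58 206 [ 343.3 -127.3] [80.7 40.5] 11.7 z 10.7 BLUE
rib 0.49 177 [ 264.4 -240.5] [85.2 40.4] 68.7 z 11.2 BLUE
[-4.47 -0.34 23.22  0.04 -0.19 -0.88]
```

View pics/w8.png

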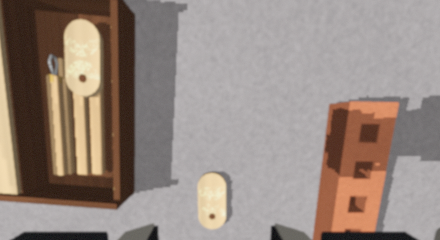

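Rib 1 lies flat in the chest at (82,55), the wooden rib 2 is on the bench at (212,200), and the holder wells look empty. Grasping rib 2.

Emit:
servo_tool(increments="-1 0 4 0 0 0; -2 -0.1 9 0 0 0; -3 -0.2 14 0 0 0; -4 -0.3 18 0 0 -0.8; -4.4 -0.3 21 0 0 -0.8; -4.4 -0.3 22.6 0 0 -0.8; -4.4 -0.3 23.1 0 0 -0.8; -4.4 -0.3 23.1 0 0 -0.8")

```text
time_s: 55.35
tool_pos: [466.7, -110.2, -14.1]
eef_rot: [0.0, 0.999, 0.051, 0.002]
contact_force: [0.4, 0.4, 0.0]
gripper_width: 69.0
finger_force: 0.0
```

Emit:
servo_tool(increments="0 0 0 0 0 0; 0 0 0 0 0 0; 0 0 0 0 0 0; 0 0 0 0 0 0; 0 0 0 0 0 0", claw=1)

```text
time_s: 55.98
tool_pos: [466.5, -110.8, -13.8]
eef_rot: [0.001, 0.999, 0.051, 0.002]
contact_force: [-0.9, -0.2, 5.3]
gripper_width: 39.4
finger_force: 30.0
```

Emit:
servo_tool(increments="0 0 -2 0 0 0; 0 0 -5 0 0 0; 0 0 -10 0 0 0; 0 0 -14 0 0 0; 0 0 -14 0 0 0")

```text
time_s: 56.6
tool_pos: [467.7, -110.8, 128.6]
eef_rot: [0.001, 0.999, 0.05, 0.004]
contact_force: [0.7, 0.1, 0.1]
gripper_width: 39.3
finger_force: 30.0
```

Run:
```python
from h import *
print(G(),gi((528,57,130),down(0.6)))
```

```text
[ 467.4 -110.7  165.6] [  7.66 -16.1    3.58   0.16  -0.5    5.18]
```

Emit:
servo_tool(increments="1.5 -3 0 0 0 1; 3 -7 0 0 0 2.5; 5 -11 0 0 0 4; 7 -14 0 0 -0.5 5.2; 8 -16.1 0 0 -0.5 5.2; 8 -16.1 1.8 0 -0.5 5.2; 8 -16.1 3.6 0 -0.5 5.2; 8 -16.1 3.6 0 -0.5 5.2")

```text
time_s: 57.6
tool_pos: [527.4, 57.4, 87.8]
eef_rot: [0.001, 1.0, 0.005, -0.005]
contact_force: [-0.9, 0.4, 0.0]
gripper_width: 39.6
finger_force: 30.0
```

Run:
```python
from h import *
print(G(),robot.read_state()['gripper_width'],gi((532,58,53),down(0.6)))
```

```text
[527.7  57.4 124.8] 39.63548359334568 [ 0.53 -0.07  7.18  0.12  0.55  0.02]
```

Emit:
servo_tool(increments="0.3 0 1.5 0 0.5 0; 0.5 0 3.5 0 0.5 0; 0.5 0 5.5 0 0.5 0; 0.5 0 7 0 0.5 0; 0.5 0 7.2 0 0.5 0; 0.5 0 7.2 0 0.5 0")

```text
time_s: 58.35
tool_pos: [534.1, 57.7, 18.3]
eef_rot: [0.001, 1.0, 0.005, 0.002]
contact_force: [0.7, -1.7, -0.4]
gripper_width: 39.6
finger_force: 30.0
```

Emit:
servo_tool(increments="0 0 0 0 0 0; 0 0 0 0 0 0; 0 0 0 0 0 0; 0 0 -2 0 0 0; 0 0 -6 0 0 0; 0 0 -11 0 0 0; 0 0 -16 0 0 0; 0 0 -22 0 0 0; 6 0 -24 0 0 0; 6 0 -24 0 0 0", claw=0.51)

```text
time_s: 59.6
tool_pos: [596.7, 58.3, 259.8]
eef_rot: [0.0, 1.0, 0.004, 0.004]
contact_force: [-1.1, 0.3, -0.6]
gripper_width: 44.9
finger_force: 0.0
```

Run:
```python
from comp import *
print(G())
im,d,W=comp();save('w9',im)
m=(W[...,2]>17)&(W[...,1]>16)&(W[...,1]<118)&(W[...,0]>485)&(W[...,0]<675);print(np.percentile(W[m][:,2],[50,95,99.5]))
for r in robot.regions_of('wrist','cover_grip')[:1]:
    q=W[r['pixels']];q=q[q[:,2]>93];print(np.median(q,0).round(1),np.percentile(q,[1,99],axis=0).round(1).tolist())
```

```text
[596.4  58.3 296.8]
3018 [[499.0, 38.0, 23.0], [594.0, 57.0, 35.0], [671.0, 75.0, 38.0]]
1004 [[496.0, 83.0, 19.0], [564.0, 90.0, 37.0], [631.0, 99.0, 39.0]]
[379.64641869 395.85067259 397.72336415]
[582.  213.1  98.7] [[546.2, 208.4, 93.3], [614.5, 220.1, 100.6]]
```

View pics/w9.png

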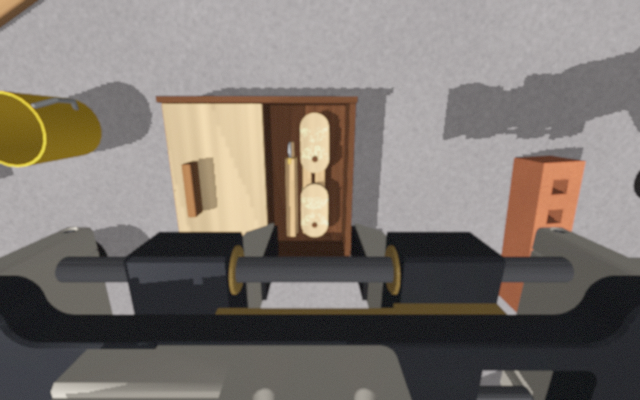

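Run:
```python
from h import *
print(gi((580,216,150),down(0.6)),gi((580,216,100),down(0.6)))
```

```text
[ -1.14 -15.77  14.43   0.07  -0.14  -0.  ] [ -1.16 -15.77  19.43   0.07  -0.14  -0.  ]
```

Emit:
servo_tool(increments="0 -4 0 0 0 0; -0.5 -9 2 0 0 0; -1.1 -14 6 0 0 0; -1.1 -15.8 10 0 0 0; -1.1 -15.8 13 0 0 0; -1.1 -15.8 15.5 0 0 0; -1.1 -15.8 17.5 0 0 0; -1.1 -15.8 19.4 0 0 0; -1.1 -15.8 19.4 0 0 0")

```text
time_s: 60.82
tool_pos: [579.2, 215.4, 62.2]
eef_rot: [0.001, 1.0, 0.005, 0.0]
contact_force: [1.6, 0.1, 0.1]
gripper_width: 45.0
finger_force: 0.0
```

Emit:
servo_tool(increments="0 0 0 0 0 0; 0 0 0 0 0 0; 0 0 0 0 0 0; 0 0 0 0 0 0; 0 0 0 0 0 0", claw=1, grip_force=25)

```text
time_s: 61.45
tool_pos: [581.2, 216.1, 64.3]
eef_rot: [0.001, 1.0, 0.005, 0.002]
contact_force: [-0.9, -0.9, 4.0]
gripper_width: 11.8
finger_force: 25.0
```

Emit:
servo_tool(increments="0 1 0 0 0 0; 0 2.5 0 0 0 0; 0 4 0 0 0 0; 0 5.5 0 0 0 0; 0 7 0 0 0 0; 0 8.5 0 0 0 0; 0 10 0 0 0 0; 0 11 0 0 0 0; 0 11.8 0 0 0 0; 0 12.1 0 0 0 0")

```text
time_s: 62.7
tool_pos: [582.0, 98.1, 64.3]
eef_rot: [-0.002, 1.0, 0.006, 0.002]
contact_force: [-0.4, 17.6, -2.4]
gripper_width: 12.0
finger_force: 25.0
```

Emit:
servo_tool(increments="0 0 0 0 0 0; 0 0.2 0 0 0 0; 0 0.3 0 0 0 0; 0 0.3 0 0 0 0")

```text
time_s: 63.2
tool_pos: [582.1, 98.2, 64.3]
eef_rot: [-0.003, 1.0, 0.007, 0.002]
contact_force: [0.8, 19.4, -2.1]
gripper_width: 12.1
finger_force: 25.0
```

Emit:
servo_tool(increments="0 -0.3 0 0 0 0; 0 -0.4 0 0 0 0; 0 -0.4 0 0 0 0")

```text
time_s: 63.58
tool_pos: [582.0, 98.1, 64.2]
eef_rot: [-0.001, 1.0, 0.006, 0.002]
contact_force: [-0.9, 8.4, 2.0]
gripper_width: 11.9
finger_force: 25.0
```

Emit:
servo_tool(increments="0 0 0 0 0 0; 0 0 0 0 0 0; 0 0 0 0 0 0; 0 0 -2 0 0 0; 0 0 -6 0 0 0; 0 0 -11 0 0 0; 0 0 -16 0 0 0; 0 0 -22 0 0 0; 4 0 -25 0 0 0; 4 0 -25 0 0 0", claw=0.5)

```text
time_s: 64.82
tool_pos: [624.2, 96.3, 316.4]
eef_rot: [0.0, 1.0, 0.004, 0.004]
contact_force: [0.5, 0.0, -1.1]
gripper_width: 46.2
finger_force: 0.0
```

Run:
```python
from h import *
im,d,W=grab('wrist')
for r in robot.regions_of('wrist','cover_grip')[:1]:
    q=W[r['pixels']];q=q[q[:,2]>93];print(np.percentile(q,[1,50,99],axis=0).round(1).tolist())
im3,_,_=grab('scene');save('s10',im3)
```

```text
[[546.5, 90.9, 95.7], [583.6, 96.8, 98.8], [653.9, 102.6, 412.3]]
```

View pics/s10.png

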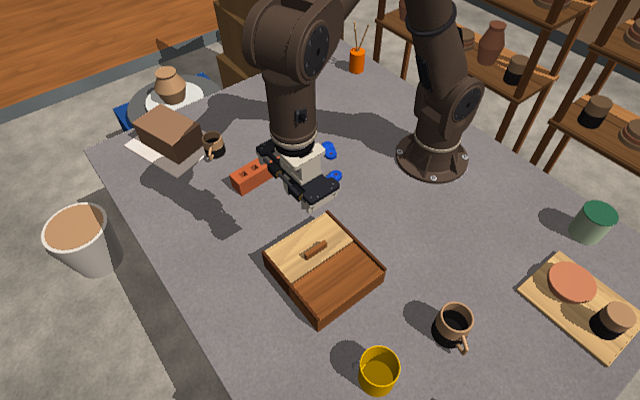

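The final picture shows the cover shut with its grip at (315,250), no ribs or tools left out, and the mugs and tin where they stood. Handing in.

```bash
python3 -c "
from workcell import robot
print(robot.hand_in())"
```

```text
the job is handed in; nothing more can be done
None
```

The cover was slid fully open, all four tools and both wooden ribs were laid in the chest, and the cover was slid fully shut; the mugs, the tin and the blue look-alikes were not touched, and the job is handed in with no verdict returned.

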